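Load the leaning bottle holder and close its keeper

ROBOT

A 7-joint arm with a two-finger parallel gripper is mounted at the origin on a cart in front of the work surface, level with it; the furniture and walls round the work are solid. World frame = base frame: x ahead of the robot, y to its left, z up, the work surface at z = 0. Lengths are in mm, angles in rad, forces in N, time in s.
With the tool pointing down it reaches from about 425 to 1025 mm from the base axis. Payload 9.4 kg.
Tool frame: the origin (TCP) lies on the centre line of the jaws, within the pads' length; the fingertips stand 14 mm ahead of it and the grasp point (between the pads) lies 5 mm behind it; z points along the fingers, y is the line along which they close (so a half turn about z gives the same grasp; the last joint's range is limited). The gripper opens to 85 mm and grips with 20 to 120 N. Pads are 22 mm wide; open, the fingers measure 114 mm over their backs; the gripper's body (76 mm by 85 mm) begins 54 mm behind the grasp point. The pads swing forward as they close: fully open they stand 13 mm farther back than shut.
Start: joints at [-1.374, 0.599, -0.003, 1.599, 0.002, 0.943, -0.08], TCP at [196.038, 697.992, 225.075] pointing down, gripper open.
Joint ranges: [-2.57, 2.57], [-0.35, 1.97], [-1.29, 1.29], [0.11, 2.56], [-1.05, 4.19], [0.11, 1.86], [-2.63, 2.63]. Speed limits (rad/s): [2.22, 2.22, 3.01, 3.01, 3.14, 3.14, 3.14].

INTERFACE

Orientations are given as [roll, pitch, yaw] about the fixed x, y, z axes, in that order (R = Rz(yaw) Ry(pitch) Rx(roll)).
In Python, from workcell import observe, get_image, camera_info, sign_off, boxes_of, masks_of gives the robot as it stands.
- The arm moves only by the tool step_arm, never from a script. Its argument "motion" is a list that holds one entry, the list of rows, each a list of 7 numbers: the shift along the tool's x, y, z scaled (see below), then the turn, a rotation vector about the tool's x, y, z scaled (see below), then the closure, from 0 (fully open) to 1 (shut). A call has 1 to 20 rows; each row is the pose to reach, as a shift and turn from the pose commanded when the call began, along the tool's axes at that moment, turning the shorter way round; what a row does not reach only later rows make up. The controller multiplies each number of a shift by 500 mm and each number of a turn by pi rad. A row lasts 1/12 s, in which the tool goes at most 41.7 mm and 7.16 degrees, less where a joint would pass 70% of its speed; a pose out of reach is approached as far as the arm can. A call with a number of a shift or a turn outside -1 to 1 is refused whole. A call with a gripper value outside its range is refused whole. The fingers move at their own pace and stop on an object; the grip force is fixed at half the most. Time passes only in rows, so rows that repeat a pose let the fingers close. It gives the time, the measured TCP pose, the force, the opening and the grip force at its end, in the units of the state.
- observe(): the state, without advancing time (a new reading comes with each control period).
- get_image(name): name is "scene" or "top" or "wrist"; returns (picture, depth): 384x512x3 uint8, blue, green, red; 384x512 float32, mm along the optical axis (not along the pixel's ray), 0 where there is no reading.
- camera_info(name): a dict with "mtx" (3x3 intrinsics, pixels), "world_to_cam" (4x4, takes a point from world to camera coordinates); the wrist camera has in their place "hand_eye" (4x4, takes a point from camera to tool coordinates, whose origin is the TCP and whose axes are the flange's). Camera axes: x right, y down, z forward; pixel columns grow to the right and rows downward; lengths in mm; the calibration is good to about 2 mm. The wrist camera is an equidistant fisheye: a pixel r from the principal point sees the ray r / f radians off the axis. A picture is of the moment at which its call begins: read the wrist's pose just before it. camera_info takes no time and is no camera call.
- sign_off(): hands the job in; it is judged then, once.
Trained networks look in the newest picture that a camera, given by its name, has taken for a name from the list of things; names that differ only in an ending like _2 or _b are one class to them, and where a whole thing is asked for, a point or a joint stands for the part that bears it (a point fixed in the world has none). Each returns a list of dicts, best first, with "confidence" (0 to 1); they miss things now and then, are a little off and sometimes report something else, mostly with a low value. They report only what shows in the picture. A call takes as long as a camera call.
- boxes_of(name, camera): "point" ([column, row] in pixels, amid what is visible of it).
- masks_of(name, camera): "pixels" (384x512 bool, what is visible of it) and "point" ([column, row] in pixels, amid what is visible of it).
The state is a dict: "time_s": time; "joints": joint angles; "joint_velocities": joint speeds; "effort": joint torques, N m; "eef_pos": TCP position; "tool_rot": TCP orientation; "ft_force": force on the tool from outside, world axes, zero at the start; "wrist_torque": the same for the moment, N m; "width": opening from 0.0 (shut) to 1.0 (fully open); "gripper_force": force on a finger pad.
Only numpy, scipy, OpenCV 4.12 (cv2) and the standard library are available. Lean on these libraries where they do the work, as an engineer would, in place of code of your own. Each camera call takes 0.05 s, during which the arm holds its last target. There are 200 camera calls.

TASK

Get the trolley ready to be wheeled away: swing the bottle holder's keeper bar fully open, then take the two standing mist bottles and lay one in each sloping groove, caps toward you, letting each one settle in its groove with its foot on the ledge while you still hold it, and only then letting go. When both bottles lie in, swing the keeper bar fully shut over them, and leave the other things on the worktop where they are.

Things in the scene. Friction and masses are not known exactly. Their poses are not given: they have to be found in the camera images.
- holder: white base plate (135 x 190 x 6 mm) of a bottle holder fixed to the worktop, 90 mm high without keeper. Origin: on the worktop, 36 mm below the middle between the two groove feet; x axis away from the robot (with some yaw), z up. The plate reaches from x = -90 to +46 mm. It carries a cradle with two parallel V grooves that leans 30 degrees from vertical toward the robot (-x).
- cradle: fixed leaning part of the holder, 180 mm wide. Origin: middle between the groove feet. z: along the grooves, foot to open end (30 degrees from vertical, toward the robot); x: square out of the open side of the grooves (away from the robot and up); y: across, to the left. 45-degree V flanks from z = 2 to 74 mm, back plate to z = 80 mm. Foot ledge: plane z = 0, x = -33 to +28 mm.
- groove_left (a point): foot of the left groove: where the centre of a bottle's underside lies when the bottle has settled (cradle frame 0, +45, 0 mm). A bottle's axis then runs along the cradle's z axis.
- groove_right (a point): foot of the right groove, the same (cradle frame 0, -45, 0 mm); the grooves are 90 mm apart.
- keeper (a joint): hinge (rad) of a U-shaped steel bar, 8 mm thick, over both grooves: 0 = shut (4 mm clear of seated bottles), 1.15 = fully open, tipped away from the robot; stops at both ends; stays where left; 1 to 2 N at the tab moves it. At angle q its arms point along cos(q) * cradle z + sin(q) * cradle x. Arms at y = +-100 mm, cross bar 64 mm from the hinge.
- keeper_tab (a point): middle of the black tab on the middle of the cross bar, 85 mm from the hinge axis; the tab is 30 mm wide (along y), 8 mm thick, and reaches from the cross bar to 98 mm from the hinge axis.
- keeper_hinge (a point): middle of the keeper's hinge axis (along cradle y), cradle frame (26, 0, -4) mm.
- bottle_a: slim white mist bottle, 138 mm tall, standing: body 36 mm in diameter up to 110 mm, above it the fixed cap, 25 mm in diameter up to 138 mm; about 0.12 kg. Origin: centre of its underside, z axis toward the cap.
- bottle_b: the second mist bottle, exactly like bottle_a; either one may go in either groove.
- small_electrode: bystander: electrode head, 35 mm disc with upright stem, 46 mm high, standing between the bottles. Origin: centre of its underside.
- electrode_0: bystander: electrode head, 65 mm disc with upright stem, 46 mm high. Origin: centre of its underside.
- dish: bystander: steel kidney dish, 86 x 176 x 33 mm, in front of the holder. Origin: centre of its underside.
- cream_tube: bystander: cream tube lying near the front edge, 49 x 134 x 32 mm. Origin: centre of its underside.
- marker: bystander: marker pen lying at the left, 126 mm long, 14 mm thick. Origin: centre of its underside.
- timer: bystander: small square timer with a round knob, 62 x 62 x 36 mm, at the front right corner. Origin: centre of its underside.

How it is judged (in metres and radians):
On the way, in this order (a step that is already met when the one before it is completed fails the run):
1. the keeper is swung open (beyond 1.0 rad) (value of joint keeper above 1 rad), for 0.1 s.
2. one bottle has settled in a groove, foot on the ledge, at rest, while the fingers still hold it and the keeper is still open (((value of joint keeper above 0.8 rad and ((distance between bottle_a and groove_left below 0.008 m or distance between bottle_a and groove_right below 0.008 m) and angle between the z axis of bottle_a and the z axis of cradle, either way round below 0.09 rad and contact force between bottle_a and holder above 0.1 N) and contact force between the fingers and bottle_a above 0.3 N and linear speed of bottle_a below 0.02 m/s) or (value of joint keeper above 0.8 rad and ((distance between bottle_b and groove_left below 0.008 m or distance between bottle_b and groove_right below 0.008 m) and angle between the z axis of bottle_b and the z axis of cradle, either way round below 0.09 rad and contact force between bottle_b and holder above 0.1 N) and contact force between the fingers and bottle_b above 0.3 N and linear speed of bottle_b below 0.02 m/s))), for 0.1 s.
3. the other bottle has settled in the other groove in the same way, the first still in place (((value of joint keeper above 0.8 rad and ((distance between bottle_a and groove_left below 0.008 m or distance between bottle_a and groove_right below 0.008 m) and angle between the z axis of bottle_a and the z axis of cradle, either way round below 0.09 rad and contact force between bottle_a and holder above 0.1 N) and contact force between the fingers and bottle_a above 0.3 N and linear speed of bottle_a below 0.02 m/s and ((distance between bottle_b and groove_left below 0.008 m or distance between bottle_b and groove_right below 0.008 m) and angle between the z axis of bottle_b and the z axis of cradle, either way round below 0.09 rad and contact force between bottle_b and holder above 0.1 N)) or (value of joint keeper above 0.8 rad and ((distance between bottle_b and groove_left below 0.008 m or distance between bottle_b and groove_right below 0.008 m) and angle between the z axis of bottle_b and the z axis of cradle, either way round below 0.09 rad and contact force between bottle_b and holder above 0.1 N) and contact force between the fingers and bottle_b above 0.3 N and linear speed of bottle_b below 0.02 m/s and ((distance between bottle_a and groove_left below 0.008 m or distance between bottle_a and groove_right below 0.008 m) and angle between the z axis of bottle_a and the z axis of cradle, either way round below 0.09 rad and contact force between bottle_a and holder above 0.1 N)))), for 0.1 s.
At the end, for the whole second after the job is handed in: Both bottles lie in the holder, one in each groove: underside centre within 8 mm of the groove foot, axis within 0.09 rad of the groove, cap at the upper end, bearing on the holder, at rest; the keeper is shut (below 0.1 rad) (value of joint keeper below 0.1 rad and (distance between bottle_a and groove_left below 0.008 m or distance between bottle_a and groove_right below 0.008 m) and angle between the z axis of each of bottle_a, bottle_b and the z axis of cradle, either way round below 0.09 rad and contact force between each of bottle_a, bottle_b and holder above 0.1 N and (distance between bottle_b and groove_left below 0.008 m or distance between bottle_b and groove_right below 0.008 m) and linear speed of each of bottle_a, bottle_b below 0.02 m/s); the robot touches nothing.
It fails at once if another thing on the worktop is shoved more than 30 mm (distance of any of small_electrode, dish, electrode_0, cream_tube, marker, timer from where it was at the start of the episode above 0.03 m).
It also fails if it takes over 70 s, if anything falls off the work surface, if the arm or the gripper's body presses on something with over 40 N, if the wrist force passes 120 N, or if a joint passes its speed limit or range.

## Working session

There is one attempt and no reset: what is moved stays moved. The work goes in short steps, Python scripts to look and compute and a tool call to move; the robot and the scene stay as the last step left them, time stands still between calls to the robot, and variables do not carry over. Pictures are saved under pics/ and viewed, at most 10 in all, crops included, and the job is handed in when it is done.

Besides the shell and the picture viewer there is one more tool, called after "Emit:" as name(argument=value, ...), one argument or row to a line, values as JSON. step_arm: Moves the arm, as the interface text tells. Its arguments: {"type":"object","properties":{"motion":{"type":"array"}},"required":["motion"]}

```bash
ls; mkdir -p pics
cat > h.py <<'E'
import numpy as np, cv2
from workcell import *
from scipy.spatial.transform import Rotation as R
def pts(name, mask, depth):
    ci=camera_info(name); K=np.array(ci["mtx"]); T=np.linalg.inv(np.array(ci["world_to_cam"]))
    v,u=np.nonzero(mask&(depth>0)); z=depth[v,u]
    p=np.c_[(u-K[0,2])/K[0,0]*z,(v-K[1,2])/K[1,1]*z,z,np.ones(len(z))]
    return (p@T.T)[:,:3]
E
python3 - <<'E'
from h import *
s=observe(); print({k:np.round(v,3).tolist() for k,v in s.items()})
ims=[]
for c in("scene","top"):
    im,d=get_image(c); np.savez(f"/tmp/{c}.npz",im=im,d=d)
    for n in("bottle_a","holder","keeper_tab","keeper","small_electrode","electrode_0","dish","cream_tube","marker","timer"):
        for m in masks_of(n,c)[:3]:
            if m["confidence"]<.3: continue
            p=pts(c,m["pixels"],d)
            print(c,n,round(m["confidence"],2),np.round(m["point"]),m["pixels"].sum(),np.percentile(p,[3,50,97],axis=0).round().tolist() if len(p) else None)
    cv2.imwrite(f"pics/{c}.png",im)
E
```

```text
pics
{'time_s': 0.0, 'joints': [-1.374, 0.6, -0.003, 1.6, 0.002, 0.943, -0.08], 'joint_velocities': [0.002, 0.001, 0.001, 0.001, -0.001, -0.0, 0.001], 'effort': [0.001, -77.646, 1.565, -25.803, 0.012, 0.009, 0.0], 'eef_pos': [195.925, 697.52, 224.22], 'tool_rot': [-3.14, 0.0, 2.868], 'ft_force': [-0.345, 0.809, -0.452], 'wrist_torque': [0.031, 0.02, 0.048], 'gripper_force': 0.0, 'width': 1.0}
scene bottle_a 0.85 [266. 170.] 591 [[559.0, 158.0, 9.0], [570.0, 165.0, 76.0], [588.0, 177.0, 137.0]]
scene bottle_a 0.58 [191. 180.] 713 [[390.0, 223.0, 4.0], [403.0, 230.0, 70.0], [421.0, 245.0, 137.0]]
scene bottle_a 0.35 [244. 292.] 237 [[319.0, -218.0, 7.0], [341.0, -190.0, 20.0], [376.0, -150.0, 23.0]]
scene holder 0.69 [303. 215.] 3426 [[498.0, -124.0, 1.0], [549.0, -26.0, 50.0], [616.0, 65.0, 120.0]]
scene keeper_tab 0.56 [314. 190.] 430 [[567.0, -127.0, 11.0], [585.0, -38.0, 103.0], [704.0, 76.0, 132.0]]
scene keeper 0.86 [311. 184.] 426 [[567.0, -127.0, 57.0], [582.0, -38.0, 104.0], [615.0, 75.0, 132.0]]
scene small_electrode 0.64 [236. 195.] 157 [[482.0, 178.0, 0.0], [495.0, 191.0, 1
[... 1258 characters left out ...]
p electrode_0 0.95 [175. 169.] 459 [[516.0, 277.0, 5.0], [542.0, 303.0, 10.0], [571.0, 333.0, 37.0]]
top dish 0.68 [302. 235.] 1950 [[336.0, -99.0, -1.0], [370.0, -23.0, 4.0], [412.0, 58.0, 34.0]]
top cream_tube 0.83 [196. 246.] 848 [[314.0, 196.0, 0.0], [346.0, 250.0, 19.0], [370.0, 317.0, 32.0]]
top cream_tube 0.56 [303. 147.] 376 [[567.0, -120.0, 37.0], [582.0, -23.0, 105.0], [609.0, 79.0, 133.0]]
top marker 0.63 [164. 218.] 266 [[361.0, 336.0, -1.0], [414.0, 343.0, 11.0], [477.0, 356.0, 15.0]]
top timer 0.82 [360. 242.] 615 [[324.0, -209.0, 14.0], [355.0, -175.0, 23.0], [385.0, -146.0, 38.0]]
top timer 0.33 [302. 232.] 1766 [[338.0, -95.0, -1.0], [370.0, -22.0, 4.0], [410.0, 55.0, 33.0]]
```

```bash
python3 -c "
import cv2,numpy as np
a=cv2.imread('pics/scene.png');b=cv2.imread('pics/top.png')
cv2.imwrite('pics/both.png',cv2.resize(np.hstack([a,b]),(800,300),interpolation=cv2.INTER_AREA))"
```

```text
(no output)
```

View pics/scene.png

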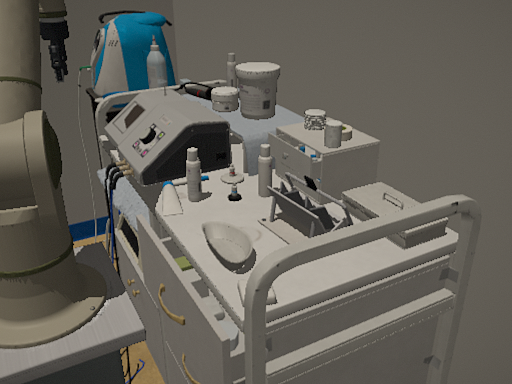

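View pics/top.png

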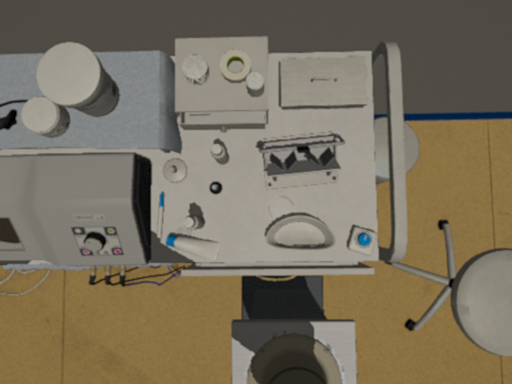

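```bash
cat > m1.py <<'E'
from h import *
P={}
for c in("scene","top"):
    f=np.load(f"/tmp/{c}.npz"); P[c]=pts(c,np.ones((384,512),bool),f["d"])
A=P["top"]
print("worktop z", [np.median(p[(abs(p[:,0]-480)<20)&(abs(p[:,1]-100)<20),2]).round(1) for p in P.values()])
print("height map top: rows x, cols y")
xs=range(100,900,50); ys=range(750,-350,-50); print("     ",list(ys))
for x in xs: print(x,[int(np.max(q)) if len(q:=A[(abs(A[:,0]-x)<25)&(abs(A[:,1]-y)<25),2]) else -1 for y in ys])
for c,p in P.items():
    for b in((405,235),(572,176)):
        q=p[np.hypot(p[:,0]-b[0],p[:,1]-b[1])<35]
        t=q[(q[:,2]>133)&(q[:,2]<150)]
        print(c,"bottle",b,"cap n",len(t),t.mean(0).round(1), ((t.min(0)+t.max(0))/2).round(1))
        # circle fit of body
        from scipy.optimize import least_squares
        s=q[(q[:,2]>25)&(q[:,2]<103)]
        r=least_squares(lambda v:np.hypot(s[:,0]-v[0],s[:,1]-v[1])-18,b,loss="soft_l1"); print("   body",len(s),r.x.round(1),"rms",np.sqrt(np.mean(r.fun**2)).round(1))
    q=p[(abs(p[:,0]-585)<50)&(abs(p[:,1]+25)<130)&(p[:,2]>93)]
    print(c,"highest",len(q)); 
    for y in range(-140,100,15):
        t=q[(abs(q[:,1]-y)<7.5)]
        if len(t): print("  y",y,len(t),np.median(t,0).round(1),"top",t[t[:,2].argmax()].round(1))
    g=p[(abs(p[:,2]-6)<2.5)&(p[:,0]>440)&(p[:,0]<700)&(p[:,1]>-140)&(p[:,1]<100)]
    print("plate",len(g),g.min(0).round(),g.max(0).round())
E
python3 m1.py
python3 -c "
import cv2
a=cv2.imread('pics/top.png')[115:215,240:370];b=cv2.imread('pics/scene.png')[160:260,255:385]
import numpy as np
cv2.imwrite('pics/crop.png',cv2.resize(np.hstack([a,b]),(800,308),interpolation=cv2.INTER_CUBIC))"
```

```text
worktop z [np.float64(-0.1), np.float64(0.2)]
height map top: rows x, cols y
      [750, 700, 650, 600, 550, 500, 450, 400, 350, 300, 250, 200, 150, 100, 50, 0, -50, -100, -150, -200, -250, -300]
100 [-804, -808, -804, -810, -808, -808, -810, -804, -808, -803, -806, -719, 6, 15, 209, 122, 22, 12, 5, -719, -808, -808]
150 [-810, -810, -806, -805, -806, -805, -804, -806, -806, -805, -809, -713, 6, 4, 6, 6, 5, 4, 5, -719, -810, -807]
200 [-813, -809, -808, -809, -797, -810, -145, -816, -1, -1, -1, -1, -1, -1, -1, -1, -1, -1, -1, -1, -1, -1]
250 [-129, -137, -131, -132, 16, 34, 35, -1, -1, -28, -29, -28, -28, -28, -28, -29, -29, -28, -29, -29, -1, -1]
300 [45, 46, 47, 71, 68, 66, 66, 66, 65, 4, 19, 14, 5, 6, 4, 5, 5, 4, 22, 25, 109, -1]
350 [70, 81, 85, 110, 107, 131, 131, 107, 105, 36, 32, 18, 6, 5, 36, 36, 35, 37, 39, 121, 130, -1]
400 [-1, 122, 124, 149, 146, 148, 150, 147, 146, 23, 142, 5, 5, 6, 34, 36, 36, 35, 27, 25, 134, -1]
450 [-1, 144, 148, 167, 165, 166, 165, 165, 165, 4, 4, 5, 5, 5, 5, 6, 6, 5, 5, 6, 134, -1]
500 [-1, 143, 146, 164, 165, 163, 162, 163, 162, 13, 6, 48, 6, 5, 9
[... 2285 characters left out ...]
  y -80 26 [586.1 -80.7 105.4] top [584.5 -73.  107.8]
  y -65 21 [585.1 -66.3 104.8] top [587.  -61.1 108.3]
  y -50 39 [581.5 -49.7 102.2] top [587.1 -54.  108.5]
  y -35 39 [574.3 -34.3 121.2] top [568.5 -34.3 134.3]
  y -20 48 [572.5 -20.7 128.4] top [566.3 -20.4 134.9]
  y -5 47 [572.6  -6.5 104.3] top [569.  -11.4 133.8]
  y 10 26 [578.6   7.6 104.9] top [578.1   5.5 110.5]
  y 25 22 [576.9  24.4 106. ] top [576.1  19.8 110.2]
  y 40 32 [574.6  41.4 104.4] top [576.9  45.8 108.1]
  y 55 24 [574.7  53.  105. ] top [574.2  48.3 109.6]
  y 70 41 [577.8  71.1 105.5] top [634.6  75.7 131.2]
  y 85 18 [634.4  80.7 116.6] top [634.2  92.  133.9]
plate 1065 [ 440. -140.    4.] [697.  99.   8.]
```

View pics/crop.png

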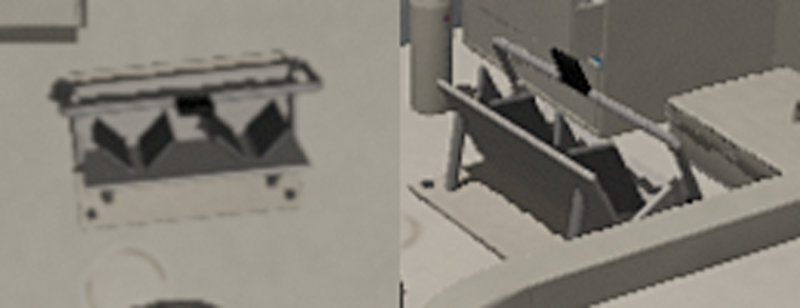

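```bash
cat > fit.py <<'E'
from h import *
from scipy.optimize import least_squares
c30,s30=np.cos(np.pi/6),.5
Rc=np.array([[c30,0,-s30],[0,1,0],[s30,0,c30]])  # cradle axes in holder (columns x,y,z)
def box(p,c,h):
    d=abs(p-c)-h; return np.linalg.norm(np.maximum(d,0),axis=-1)+np.minimum(d.max(-1),0)
def sdf(P,v):
    x,y,yaw,q=v
    p=(P-[x,y,0])@R.from_euler('z',yaw).as_matrix()
    k=(p-[0,0,36])@Rc-[26,0,-4]
    a=np.array([[np.cos(q),0,np.sin(q)],[0,1,0],[-np.sin(q),0,np.cos(q)]])
    k=k@a  # keeper frame: z along arms
    return np.min([box(p,[-22,0,3],[68,95,3]),box(k,[0,0,64],[4,104,4]),box(k,[0,0,81],[4,15,17]),
      box(k,[0,100,32],[4,4,32]),box(k,[0,-100,32],[4,4,32])],0)
def fit(P,v0,keep=8):
    v=np.array(v0,float)
    for _ in range(4):
        Q=P[abs(sdf(P,v))<keep]
        r=least_squares(lambda u:sdf(Q,u),v,loss="soft_l1",x_scale=[1,1,.01,.01],diff_step=1e-4); v=r.x
    return v,len(Q),np.sqrt(np.mean(r.fun**2))
E
python3 - <<'E'
from fit import *
al=[]
for c in("scene","top"):
    p=pts(c,np.ones((384,512),bool),np.load(f"/tmp/{c}.npz")["d"])
    q=p[(abs(p[:,0]-570)<110)&(abs(p[:,1]+25)<125)&(p[:,2]>2.5)&(p[:,2]<140)&~((p[:,0]>628)&(p[:,1]>55))]
    al.append(q)
    for v0 in((589,-24,.09,0.03),(595,-20,.05,.1)): print(c,[np.round(t,3) for t in fit(q,v0)])
    b=p[(p[:,0]>628)&(p[:,0]<700)&(abs(p[:,1]-85)<40)&(p[:,2]>20)]
    for z in range(20,150,20):
        t=b[abs(b[:,2]-z)<10]
        if len(t): print("box z",z,len(t),"x",np.percentile(t[:,0],[2,50]).round(),"y",np.percentile(t[:,1],[1,5,50]).round())
print([np.round(t,3) for t in fit(np.vstack(al),(589,-24,.09,.03))])
E
```

```text
scene [array([ 5.89033e+02, -2.26680e+01,  8.10000e-02,  4.90000e-02]), np.int64(1412), np.float64(1.571)]
scene [array([ 5.89003e+02, -2.26560e+01,  8.10000e-02,  4.90000e-02]), np.int64(1412), np.float64(1.569)]
box z 20 80 x [663. 666.] y [53. 54. 74.]
box z 40 81 x [665. 682.] y [52. 52. 56.]
box z 60 123 x [663. 673.] y [52. 53. 56.]
box z 80 222 x [634. 661.] y [52. 54. 62.]
box z 100 295 x [634. 651.] y [52. 53. 64.]
box z 120 257 x [635. 648.] y [52. 53. 64.]
box z 140 277 x [635. 678.] y [53. 55. 81.]
top [array([ 5.87937e+02, -2.27030e+01,  8.90000e-02,  3.60000e-02]), np.int64(1586), np.float64(1.933)]
top [array([ 5.87841e+02, -2.21300e+01,  8.90000e-02,  3.60000e-02]), np.int64(1587), np.float64(1.948)]
box z 20 1 x [664. 664.] y [61. 61. 61.]
box z 40 5 x [663. 665.] y [59. 59. 59.]
box z 60 5 x [664. 665.] y [59. 59. 61.]
box z 80 298 x [635. 665.] y [63. 69. 94.]
box z 100 50 x [634. 635.] y [59. 61. 91.]
box z 120 73 x [634. 635.] y [59. 61. 85.]
box z 140 496 x [635. 679.] y [59. 61. 92.]
[array([ 5.88485e+02, -2.26010e+01,  8.50000e-02,  4.30000e-02]), np.int64(2995), np.float64(1.78)]
```

```bash
cat > go.py <<'E'
# usage: plan([(pos,rot)...]) prints scaled shifts/turns from the current commanded pose (approx = measured unless given)
from h import *
H=np.array([588.4,-22.6,0]); YAW=.085
def hw(x,y,z): return H+R.from_euler('z',YAW).apply([x,y,z])
def rot(tilt=0,yaw=YAW+np.pi):  # tilt>0: tool points away from robot
    return R.from_euler('z',yaw)*R.from_euler('x',np.pi)*R.from_euler('y',tilt)
def plan(ts,base=None):
    s=observe()
    p0,r0=(np.array(s["eef_pos"]),R.from_euler('xyz',s["tool_rot"])) if base is None else base
    for p,r in ts:
        d=r0.inv().apply(np.array(p)-p0)/500; w=(r0.inv()*r).as_rotvec()/np.pi
        print("target",np.round(p,1),r.apply([0,0,1]).round(2),"row",np.r_[d,w].round(4).tolist(),"rows>=",round(max(np.linalg.norm(d)*500/41.7,np.linalg.norm(w)*180/7.16),1))
    return p0,r0
E
python3 - <<'E'
from go import *
s=observe();print(s["eef_pos"],s["tool_rot"],s["time_s"])
print(rot(.5).apply([0,0,1]))
plan([(hw(-65,0,250),rot()),(hw(-65,0,130),rot()),(hw(60,0,130),rot())])
E
```

```text
[196.03064373 697.99300678 225.06741498] [-3.14156918e+00  4.76444409e-05  2.86785725e+00] 1.1
[-0.47769466 -0.04070212 -0.87758256]
target [523.6 -28.1 250. ] [-0.  0. -1.] row [-1.0234, -1.221, -0.0498, -0.0, 0.0, -0.1142] rows>= 19.1
target [523.6 -28.1 130. ] [-0.  0. -1.] row [-1.0234, -1.221, 0.1902, -0.0, 0.0, -0.1142] rows>= 19.2
target [648.2 -17.5 130. ] [-0.  0. -1.] row [-1.2575, -1.1333, 0.1902, -0.0, 0.0, -0.1142] rows>= 20.4
```

```bash
sed -i "s/from_euler('y',tilt)/from_euler('y',-tilt)/" go.py
python3 - <<'E'
from go import *
print(rot(.5).apply([0,0,1]))
p,r=plan([((480,330,250),rot())])
plan([(hw(-65,0,250),rot()),(hw(-65,0,130),rot())],(np.array((480,330,250)),rot()))
E
```

```text
[ 0.47769466  0.04070212 -0.87758256]
target [480 330 250] [-0.  0. -1.] row [-0.7458, -0.5551, -0.0498, -0.0, 0.0, -0.1142] rows>= 11.2
target [523.6 -28.1 250. ] [-0.  0. -1.] row [-0.0261, -0.7211, -0.0, 0.0, 0.0, 0.0] rows>= 8.7
target [523.6 -28.1 130. ] [-0.  0. -1.] row [-0.0261, -0.7211, 0.24, 0.0, 0.0, 0.0] rows>= 9.1
```

Emit:
step_arm(
  motion=[
    [[-0.7458, -0.5551, -0.0498, 0, 0, -0.1142, 1], [-0.7458, -0.5551, -0.0498, 0, 0, -0.1142, 1], [-0.7458, -0.5551, -0.0498, 0, 0, -0.1142, 1], [-0.7458, -0.5551, -0.0498, 0, 0, -0.1142, 1], [-0.7458, -0.5551, -0.0498, 0, 0, -0.1142, 1], [-0.7458, -0.5551, -0.0498, 0, 0, -0.1142, 1], [-0.7458, -0.5551, -0.0498, 0, 0, -0.1142, 1], [-0.7458, -0.5551, -0.0498, 0, 0, -0.1142, 1], [-0.7458, -0.5551, -0.0498, 0, 0, -0.1142, 1], [-0.7458, -0.5551, -0.0498, 0, 0, -0.1142, 1], [-0.7458, -0.5551, -0.0498, 0, 0, -0.1142, 1], [-0.7458, -0.5551, -0.0498, 0, 0, -0.1142, 1], [-0.7458, -0.5551, -0.0498, 0, 0, -0.1142, 1]],
  ],
)

```text
time_s: 2.18
eef_pos: [482.7, 326.3, 250.4]
tool_rot: [-3.141, 0.001, -3.063]
ft_force: [-0.7, -0.2, 0.2]
width: -0.001
gripper_force: 0.0
```

Emit:
step_arm(
  motion=[
    [[-0.026, -0.721, 0, 0, 0, 0, 1], [-0.026, -0.721, 0, 0, 0, 0, 1], [-0.026, -0.721, 0, 0, 0, 0, 1], [-0.026, -0.721, 0, 0, 0, 0, 1], [-0.026, -0.721, 0, 0, 0, 0, 1], [-0.026, -0.721, 0, 0, 0, 0, 1], [-0.026, -0.721, 0, 0, 0, 0, 1], [-0.026, -0.721, 0, 0, 0, 0, 1], [-0.026, -0.721, 0, 0, 0, 0, 1], [-0.026, -0.721, 0, 0, 0, 0, 1], [-0.026, -0.721, 0, 0, 0, 0, 1]],
  ],
)

```text
time_s: 3.1
eef_pos: [523.7, -28.5, 250.0]
tool_rot: [3.141, 0.0, -3.059]
ft_force: [0.5, -0.3, 0.0]
width: -0.002
gripper_force: 0.0
```

Run:
```python
from go import *
s=observe();print({k:np.round(s[k],3).tolist() for k in("time_s","joints","eef_pos","tool_rot","ft_force","width")})
plan([(hw(-65,0,250),rot()),(hw(-65,0,130),rot())])
im,d=get_image("wrist"); cv2.imwrite("pics/w1.png",im); np.savez("/tmp/w1.npz",im=im,d=d)
print(camera_info("wrist"))
```

```text
{'time_s': 3.1, 'joints': [-0.04, 0.329, -0.018, 2.028, 0.008, 0.785, 1.591], 'eef_pos': [523.667, -28.456, 249.987], 'tool_rot': [3.141, 0.0, -3.059], 'ft_force': [0.488, -0.272, 0.012], 'width': -0.002}
target [523.6 -28.1 250. ] [-0.  0. -1.] row [0.0, 0.0007, -0.0, 0.0001, 0.0001, -0.0007] rows>= 0.0
target [523.6 -28.1 130. ] [-0.  0. -1.] row [0.0, 0.0006, 0.24, 0.0001, 0.0001, -0.0007] rows>= 2.9
{'mtx': array([[297.31863964,   0.        , 252.69545626],
       [  0.        , 297.31863964, 195.28659593],
       [  0.        ,   0.        ,   1.        ]]), 'hand_eye': array([[-2.46494172e-04, -9.54062174e-01, -2.99608591e-01,
         7.72949802e+01],
       [ 9.99999938e-01, -3.10739339e-04,  1.66785913e-04,
         7.16528563e-01],
       [-2.52224306e-04, -2.99608532e-01,  9.54062191e-01,
        -1.47972241e+02],
       [ 0.00000000e+00,  0.00000000e+00,  0.00000000e+00,
         1.00000000e+00]])}
```

View pics/w1.png

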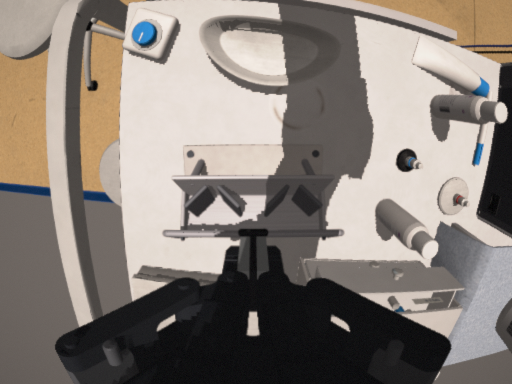

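```bash
cat >> h.py <<'E'
def wpts(d,s,mask=None):
    ci=camera_info("wrist"); K=np.array(ci["mtx"]); E=np.array(ci["hand_eye"])
    v,u=np.nonzero((d>0)if mask is None else mask&(d>0)); z=d[v,u]
    a=(u-K[0,2])/K[0,0]; b=(v-K[1,2])/K[1,1]; t=np.hypot(a,b); g=np.where(t>1e-6,np.tan(t)/np.maximum(t,1e-6),1)*z
    p=np.c_[a*g,b*g,z][t<1.4]@E[:3,:3].T+E[:3,3]
    return R.from_euler('xyz',s["tool_rot"]).apply(p)+s["eef_pos"]
E
cat > wf.py <<'E'
from fit import *
def run(d,s,v0):
    p=wpts(d,s)
    q=p[(abs(p[:,0]-570)<110)&(abs(p[:,1]+25)<125)&(p[:,2]>2.5)&(p[:,2]<150)&~((p[:,0]>628)&(p[:,1]>55))]
    q=q[::3]
    print("worktop",np.median(p[(abs(p[:,0]-480)<15)&(abs(p[:,1]-90)<15),2]).round(1),[np.round(t,3) for t in fit(q,v0)])
    for b in((407,243.5),(576,179)):
        t=p[np.hypot(p[:,0]-b[0],p[:,1]-b[1])<40]; c=t[(t[:,2]>132)&(t[:,2]<148)]; w=t[(t[:,2]>25)&(t[:,2]<105)]
        if len(w)<30: continue
        r=least_squares(lambda v:np.hypot(w[:,0]-v[0],w[:,1]-v[1])-18,b,loss="soft_l1").x
        print("bottle cap",len(c),((c.min(0)+c.max(0))/2).round(1) if len(c) else "","body",r.round(1))
    return p
E
python3 - <<'E'
from wf import *
run(np.load("/tmp/w1.npz")["d"],observe(),(588.5,-22.6,.085,.04))
E
```

```text
worktop -0.8 [array([ 5.89856e+02, -2.20000e+01,  9.00000e-02,  1.30000e-02]), np.int64(1757), np.float64(1.204)]
bottle cap 269 [406.8 243.8 135.7] body [406.4 245.1]
bottle cap 292 [575.1 179.6 135.7] body [576.2 180.7]
```

Emit:
step_arm(
  motion=[
    [[0, 0, 0.08, 0, 0, 0, 1], [0, 0, 0.16, 0, 0, 0, 1], [0, 0, 0.24, 0, 0, 0, 1], [0, 0, 0.24, 0, 0, 0, 1]],
  ],
)

```text
time_s: 3.48
eef_pos: [520.1, -25.3, 124.2]
tool_rot: [3.14, -0.01, -3.052]
ft_force: [-0.7, 0.1, 0.2]
width: -0.004
gripper_force: 0.0
```

Emit:
step_arm(
  motion=[
    [[-0.03, 0, 0, 0, 0, 0, 1], [-0.06, 0, 0, 0, 0, 0, 1], [-0.09, 0, 0, 0, 0, 0, 1], [-0.12, 0, 0, 0, 0, 0, 1], [-0.15, 0, 0, 0, 0, 0, 1], [-0.18, 0, 0, 0, 0, 0, 1], [-0.2, 0, 0, 0, 0, 0, 1], [-0.2, 0, 0, 0, 0, 0, 1]],
  ],
)

```text
time_s: 4.15
eef_pos: [625.7, -17.6, 131.7]
tool_rot: [3.141, 0.003, -3.054]
ft_force: [0.3, 0.5, 0.3]
width: 0.002
gripper_force: 0.0
```

Emit:
step_arm(
  motion=[
    [[-0.015, 0, 0, 0, 0, 0, 1], [-0.03, 0, 0, 0, 0, 0, 1], [-0.04, 0, 0, 0, 0, 0, 1], [-0.05, 0, 0, 0, 0, 0, 1], [-0.05, 0, 0, 0, 0, 0, 1]],
  ],
)

```text
time_s: 4.57
eef_pos: [649.0, -17.4, 130.0]
tool_rot: [3.142, 0.001, -3.057]
ft_force: [0.2, 0.3, 0.2]
width: 0.0
gripper_force: 0.0
```

```bash
python3 - <<'E'
from wf import *
s=observe();print({k:np.round(s[k],3).tolist() for k in("time_s","joints","eef_pos","tool_rot","ft_force","width")})
for c in("scene","top"):
    im,d=get_image(c); cv2.imwrite(f"pics/{c}2.png",im)
    p=pts(c,np.ones((384,512),bool),d); p=p[(p[:,2]>30)&(p[:,2]<150)&(abs(p[:,0]-620)<90)&(abs(p[:,1]+25)<115)&~((p[:,0]>628)&(p[:,1]>50))]
    r=[(np.sum(abs(sdf(p,(589.2,-22.3,.088,q)))<3),round(q,2)) for q in np.arange(0,1.3,.05)]
    print(c,sorted(r)[-4:])
E
python3 -c "
import cv2,numpy as np
a=cv2.imread('pics/top2.png')[95:215,230:386];b=cv2.imread('pics/scene2.png')[140:260,235:391]
cv2.imwrite('pics/crop2.png',cv2.resize(np.hstack([a,b]),(800,308),interpolation=cv2.INTER_CUBIC))"
```

```text
{'time_s': 4.567, 'joints': [-0.052, 0.617, -0.013, 1.861, 0.012, 0.664, 1.584], 'eef_pos': [649.012, -17.376, 130.029], 'tool_rot': [3.142, 0.001, -3.057], 'ft_force': [0.186, 0.25, 0.242], 'width': 0.0}
scene [(np.int64(146), np.float64(0.15)), (np.int64(314), np.float64(0.1)), (np.int64(405), np.float64(0.0)), (np.int64(446), np.float64(0.05))]
top [(np.int64(130), np.float64(0.15)), (np.int64(213), np.float64(0.1)), (np.int64(256), np.float64(0.0)), (np.int64(259), np.float64(0.05))]
```

View pics/crop2.png

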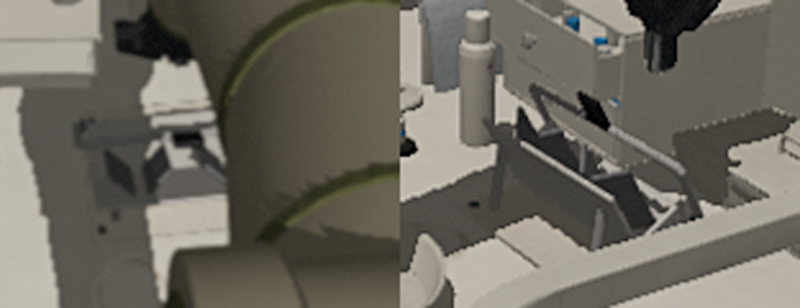

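Run:
```python
from h import *
ci=camera_info("scene");K=ci["mtx"];T=ci["world_to_cam"]
for P in((649,-17,116),(649,-17,146),(570,-25,134)):
    c=T@np.r_[P,1]; print(P,(K@c[:3]/c[2])[:2].round())
im,d=get_image("scene")
p=pts("scene",np.ones((384,512),bool),d); q=p[(abs(p[:,0]-649)<30)&(abs(p[:,1]+17)<30)&(p[:,2]>60)&(p[:,2]<260)]
for z in range(60,260,10):
    t=q[abs(q[:,2]-z)<5]
    if len(t): print(z,len(t),t.mean(0).round(),t.min(0).round(),t.max(0).round())
```

```text
(649, -17, 116) [335. 175.]
(649, -17, 146) [335. 163.]
(570, -25, 134) [308. 176.]
140 31 [643. -23. 141.] [635. -31. 136.] [659. -11. 145.]
150 49 [642. -25. 150.] [635. -34. 145.] [656.  -4. 155.]
160 58 [643. -25. 160.] [635. -34. 155.] [656.  -6. 165.]
170 50 [642. -23. 170.] [635. -34. 165.] [657.  -7. 175.]
180 60 [638. -21. 181.] [633. -46. 175.] [659.  12. 185.]
190 90 [639. -16. 190.] [630. -47. 185.] [660.  13. 195.]
200 78 [640. -20. 201.] [629. -45. 195.] [664.  13. 205.]
210 77 [637. -24. 210.] [629. -42. 205.] [663.  13. 215.]
220 87 [637. -28. 220.] [629. -47. 215.] [657.  -2. 225.]
230 72 [633. -23. 230.] [625. -46. 225.] [643.  13. 235.]
240 107 [634. -22. 240.] [625. -47. 235.] [642.  13. 245.]
250 77 [637. -19. 250.] [633. -47. 245.] [641.  12. 255.]
```

Run:
```python
from h import *
im,d=get_image("wrist"); s=observe()
p=(wpts(d,s)-s["eef_pos"])@R.from_euler('xyz',s["tool_rot"]).as_matrix()
q=p[(abs(p[:,0])<25)&(abs(p[:,1])<40)&(p[:,2]<40)]
for z in range(-80,40,6):
    t=q[abs(q[:,2]-z)<3]
    if len(t): print(z,len(t),t.mean(0).round(),t.min(0).round(),t.max(0).round())
h=wpts(d,s); print("worktop",np.median(h[(abs(h[:,0]-480)<15)&(abs(h[:,1]-90)<15),2]).round(1),h[h[:,0]<900][:,2].min())
```

```text
-80 3084 [  9.  -1. -80.] [ -9. -40. -83.] [ 19.  40. -77.]
-74 2449 [ 11.   0. -74.] [ -8. -40. -77.] [ 19.  40. -71.]
-68 1695 [  7.  -0. -68.] [ -8. -40. -71.] [ 18.  40. -65.]
-62 3357 [  6.   1. -62.] [ -9. -40. -65.] [ 15.  40. -59.]
-56 1803 [  9.   1. -56.] [-11. -36. -59.] [ 16.  37. -53.]
-50 1016 [ 10.   1. -51.] [-11. -30. -53.] [ 15.  32. -47.]
-44 576 [  6.   1. -43.] [-11. -18. -47.] [ 13.  19. -41.]
-38 267 [ 11.   1. -38.] [  7. -13. -41.] [ 12.  14. -35.]
-32 403 [ 10.   1. -32.] [  6. -13. -35.] [ 13.  15. -29.]
-26 340 [ 10.   1. -26.] [  7. -13. -29.] [ 13.  15. -23.]
-20 334 [ 10.   1. -20.] [  6. -13. -23.] [ 13.  14. -17.]
-14 233 [ 10.   1. -14.] [  7. -12. -17.] [ 13.  14. -11.]
-8 23 [ 11.  -0. -10.] [ 11.  -6. -11.] [12.  5. -9.]
worktop -0.7 -828.1262168136076
```

Emit:
step_arm(
  motion=[
    [[0, 0, -0.06, 0, 0, 0, 1], [0.08, 0, -0.06, 0, 0, 0, 1], [0.16, 0, -0.06, 0, 0, 0, 1], [0.24, 0, -0.06, 0, 0, 0, 1], [0.26, 0, -0.04, 0, 0, 0, 1], [0.26, 0, 0.02, 0, 0, 0, 1], [0.26, 0, 0.048, 0, 0, 0, 1], [0.26, 0, 0.048, 0, 0, 0, 1], [0.23, 0, 0.048, 0, 0, 0, 1], [0.2, 0, 0.048, 0, 0, 0, 1], [0.17, 0, 0.048, 0, 0, 0, 1], [0.14, 0, 0.048, 0, 0, 0, 1], [0.11, 0, 0.048, 0, 0, 0, 1], [0.08, 0, 0.048, 0, 0, 0, 1], [0.06, 0, 0.048, 0, 0, 0, 1], [0.04, 0, 0.048, 0, 0, 0, 1], [0.025, 0, 0.048, 0, 0, 0, 1], [0.01, 0, 0.048, 0, 0, 0, 1], [0.01, 0, 0.048, 0, 0, 0, 1]],
  ],
)

```text
time_s: 6.35
eef_pos: [644.6, -17.7, 106.2]
tool_rot: [3.142, 0.001, -3.056]
ft_force: [0.3, 0.5, -0.1]
width: 0.003
gripper_force: 0.0
```

```bash
cat > kq.py <<'E'
from wf import *
def kq(cams=("scene","top"),H=(589.2,-22.3,.088)):
    for c in cams:
        im,d=get_image(c)
        p=pts(c,np.ones((384,512),bool),d) if c!="wrist" else wpts(d,observe())
        p=p[(p[:,2]>30)&(p[:,2]<150)&(abs(p[:,0]-620)<90)&(abs(p[:,1]+25)<115)&~((p[:,0]>632)&(p[:,1]>50))]
        r=[(int(np.sum(abs(sdf(p,(*H,q)))<2.5)),round(float(q),2)) for q in np.arange(0,1.3,.05)]
        print(c,r)
if __name__=="__main__":
    s=observe();print({k:np.round(s[k],3).tolist() for k in("time_s","joints","eef_pos","tool_rot","ft_force","width")}); kq()
E
python3 kq.py
```

```text
{'time_s': 6.35, 'joints': [-0.051, 0.643, -0.014, 1.886, 0.015, 0.611, 1.582], 'eef_pos': [644.62, -17.727, 106.167], 'tool_rot': [3.142, 0.001, -3.056], 'ft_force': [0.332, 0.54, -0.093], 'width': 0.003}
scene [(34, 0.0), (32, 0.05), (33, 0.1), (32, 0.15), (30, 0.2), (28, 0.25), (29, 0.3), (29, 0.35), (37, 0.4), (39, 0.45), (41, 0.5), (46, 0.55), (46, 0.6), (52, 0.65), (98, 0.7), (130, 0.75), (149, 0.8), (157, 0.85), (144, 0.9), (204, 0.95), (356, 1.0), (360, 1.05), (398, 1.1), (370, 1.15), (171, 1.2), (94, 1.25)]
top [(15, 0.0), (15, 0.05), (15, 0.1), (15, 0.15), (16, 0.2), (16, 0.25), (16, 0.3), (18, 0.35), (17, 0.4), (18, 0.45), (20, 0.5), (21, 0.55), (21, 0.6), (24, 0.65), (38, 0.7), (40, 0.75), (43, 0.8), (50, 0.85), (45, 0.9), (65, 0.95), (88, 1.0), (85, 1.05), (103, 1.1), (71, 1.15), (40, 1.2), (19, 1.25)]
```

Emit:
step_arm(
  motion=[
    [[-0.006, 0, 0, 0, 0, 0, 1], [-0.012, 0, 0, 0, 0, 0, 1], [-0.016, 0, 0, 0, 0, 0, 1], [-0.016, 0, 0, 0, 0, 0, 1]],
  ],
)

```text
time_s: 6.78
eef_pos: [647.9, -17.7, 105.8]
tool_rot: [3.142, -0.007, -3.057]
ft_force: [-9.2, -0.1, 7.9]
width: 0.001
gripper_force: 6.3
```

Run:
```python
import numpy as np
D=[(.6,1.6,.943,725.0,225.07),(.329,2.028,.785,524.4,249.99),(.617,1.861,.664,649.2,130.03),(.643,1.886,.611,644.9,106.17)]
A=[];b=[]
for q2,q4,q6,r,z in D:
    A.append([np.sin(q2),np.sin(q2+q4),0]);b.append(r)
    A.append([np.cos(q2),np.cos(q2+q4),1]);b.append(z)
x,res,rk,sv=np.linalg.lstsq(np.array(A),np.array(b),rcond=None);print(x,res,sv,np.array(A)@x-b)
```

```text
[647.5797805  445.48204777 -47.41277412] [1.23177596] [3.00355226 1.71680948 0.17674566] [ 0.82168257 -0.17880061 -0.41949311  0.18764344 -0.12108438 -0.20893265
 -0.46379877  0.20008982]
```

Emit:
step_arm(
  motion=[
    [[0.02, 0, 0, 0, 0, 0, 1], [0.02, 0, -0.08, 0, 0, 0, 1], [0.02, 0, -0.16, 0, 0, 0, 1], [0.02, 0, -0.24, 0, 0, 0, 1], [0.02, 0, -0.3, 0, 0, 0, 1], [0.02, 0, -0.3, 0, 0, 0, 1]],
  ],
)

```text
time_s: 7.28
eef_pos: [644.1, -18.3, 263.1]
tool_rot: [-3.141, 0.011, -3.057]
ft_force: [1.8, 0.2, -0.1]
width: -0.003
gripper_force: 0.0
```

```bash
cat > ik.py <<'E'
import numpy as np
L1,L2,c=647.6,445.5,-47.4
def ik(r,z,t,L3):  # r radial TCP, z, tilt (rad, in the radial plane)
    rw=r-L3*np.sin(t); zw=z-c-L3*(1-np.cos(t)); d=np.hypot(rw,zw)
    g=np.arccos((L1**2+L2**2-d*d)/(2*L1*L2)); q4=np.pi-g
    q2=np.arctan2(rw,zw)-np.arctan2(L2*np.sin(q4),L1+L2*np.cos(q4)); q6=np.pi-t-q2-q4
    return np.round([q2,q4,q6],2), (q4<2.5)and(.15<q6<1.8)and q2>-.3
if __name__=="__main__":
  for L3 in(250,320,400):
    print("L3",L3)
    for deg in(0,6,12,18,24,30):
        t=np.radians(deg); tp=t-np.pi/6
        G=np.array([-50,36+86.6]); T=G+27*np.array([np.sin(t),-np.cos(t)])
        out=[ik(589+T[0],T[1]+e,t,L3) for e in(0,70)]
        pk=[ik(rb+27*np.sin(tp),100-27*np.cos(tp)+e,tp,L3) for rb in(474,603) for e in(0,80)]
        print(deg,[f"{a.tolist()}{'' if k else '!'}" for a,k in out],"pick",[f"{a.tolist()}{'' if k else '!'}" for a,k in pk])
E
python3 ik.py
```

```text
L3 250
0 ['[0.57, 2.13, 0.44]', '[0.46, 2.08, 0.6]'] pick ['[0.69, 2.05, 0.93]', '[0.57, 2.01, 1.09]', '[0.79, 1.74, 1.13]', '[0.69, 1.71, 1.27]']
6 ['[0.55, 2.18, 0.3]', '[0.44, 2.13, 0.47]'] pick ['[0.66, 2.09, 0.81]', '[0.53, 2.05, 0.98]', '[0.76, 1.79, 1.01]', '[0.66, 1.75, 1.15]']
12 ['[0.54, 2.24, 0.15]', '[0.42, 2.18, 0.33]'] pick ['[0.63, 2.14, 0.69]', '[0.5, 2.09, 0.87]', '[0.73, 1.84, 0.89]', '[0.63, 1.8, 1.03]']
18 ['[0.54, 2.29, 0.0]!', '[0.41, 2.24, 0.18]'] pick ['[0.6, 2.19, 0.56]', '[0.47, 2.14, 0.75]', '[0.7, 1.89, 0.76]', '[0.59, 1.85, 0.91]']
24 ['[0.54, 2.34, -0.16]!', '[0.41, 2.29, 0.03]!'] pick ['[0.58, 2.24, 0.43]', '[0.44, 2.18, 0.62]', '[0.67, 1.95, 0.63]', '[0.57, 1.9, 0.78]']
30 ['[0.56, 2.39, -0.33]!', '[0.41, 2.34, -0.13]!'] pick ['[0.56, 2.29, 0.29]', '[0.42, 2.23, 0.5]', '[0.65, 2.0, 0.49]', '[0.54, 1.95, 0.65]']
L3 320
0 ['[0.57, 2.13, 0.44]', '[0.46, 2.08, 0.6]'] pick ['[0.73, 1.97, 0.96]', '[0.61, 1.94, 1.12]', '[0.83, 1.66, 1.18]', '[0.74, 1.62, 1.3]']
6 ['[0.55, 2.2, 0.29]', '[0.43, 2.15, 0.46]'] pick ['[0.69, 2.03, 0.84]', '[0.57, 1.99, 1.0]', '[0.
[... 770 characters left out ...]
, 2.22, 0.28]', '[0.42, 2.17, 0.45]'] pick ['[0.72, 1.96, 0.88]', '[0.61, 1.92, 1.03]', '[0.83, 1.64, 1.09]', '[0.74, 1.61, 1.22]']
12 ['[0.53, 2.31, 0.1]!', '[0.4, 2.25, 0.28]'] pick ['[0.67, 2.04, 0.75]', '[0.55, 1.99, 0.91]', '[0.78, 1.73, 0.95]', '[0.68, 1.69, 1.08]']
18 ['[0.53, 2.39, -0.09]!', '[0.38, 2.34, 0.11]!'] pick ['[0.63, 2.12, 0.6]', '[0.5, 2.07, 0.78]', '[0.73, 1.82, 0.8]', '[0.63, 1.78, 0.94]']
24 ['[0.55, 2.48, -0.3]!', '[0.38, 2.43, -0.08]!'] pick ['[0.59, 2.2, 0.45]', '[0.46, 2.15, 0.64]', '[0.69, 1.91, 0.65]', '[0.58, 1.86, 0.8]']
30 ['[0.59, 2.57, -0.54]!', '[0.4, 2.51, -0.29]!'] pick ['[0.56, 2.29, 0.29]', '[0.42, 2.23, 0.5]', '[0.65, 2.0, 0.49]', '[0.54, 1.95, 0.65]']
```

```bash
cat >> go.py <<'E'
H=np.array([589.2,-22.3,0]); YAW=.088
D=np.radians
def pick(b,psi,back,s=100,tilt=D(-25)):
    r=rot(tilt,psi); return (np.array([*b,s])+(27-back)*r.apply([0,0,1]),r)
E
python3 - <<'E'
from go import *
B=(576,179.4)
t=[pick(B,D(90),150),pick(B,D(90),60),pick(B,D(90),0)]
print(t[0][1].apply(np.eye(3)).round(2))
plan(t[:1]); plan(t[1:],t[0])
E
```

```text
[[ 0.    0.91  0.42]
 [ 1.   -0.    0.  ]
 [ 0.    0.42 -0.91]]
target [576.  127.4 211.5] [ 0.    0.42 -0.91] row [0.1122, 0.3018, 0.1018, -0.1121, 0.1082, 0.5185] rows>= 13.6
target [576.  165.5 129.9] [ 0.    0.42 -0.91] row [0.0, -0.0, 0.18, 0.0, 0.0, 0.0] rows>= 2.2
target [576.  190.8  75.5] [ 0.    0.42 -0.91] row [0.0, -0.0, 0.3, 0.0, 0.0, 0.0] rows>= 3.6
```

Emit:
step_arm(
  motion=[
    [[0.112, 0.302, 0.04, -0.1121, 0.1082, 0.5185, 0.3], [0.112, 0.302, 0.04, -0.1121, 0.1082, 0.5185, 0.3], [0.112, 0.302, 0.04, -0.1121, 0.1082, 0.5185, 0.3], [0.112, 0.302, 0.04, -0.1121, 0.1082, 0.5185, 0.3], [0.112, 0.302, 0.04, -0.1121, 0.1082, 0.5185, 0.3], [0.112, 0.302, 0.04, -0.1121, 0.1082, 0.5185, 0.3], [0.112, 0.302, 0.04, -0.1121, 0.1082, 0.5185, 0.3], [0.1122, 0.3018, 0.1018, -0.1121, 0.1082, 0.5185, 0.3], [0.1122, 0.3018, 0.1018, -0.1121, 0.1082, 0.5185, 0.3], [0.1122, 0.3018, 0.1018, -0.1121, 0.1082, 0.5185, 0.3], [0.1122, 0.3018, 0.1018, -0.1121, 0.1082, 0.5185, 0.3], [0.1122, 0.3018, 0.1018, -0.1121, 0.1082, 0.5185, 0.3], [0.1122, 0.3018, 0.1018, -0.1121, 0.1082, 0.5185, 0.3], [0.1122, 0.3018, 0.1018, -0.1121, 0.1082, 0.5185, 0.3], [0.1122, 0.3018, 0.1018, -0.1121, 0.1082, 0.5185, 0.3], [0.1122, 0.3018, 0.1018, -0.1121, 0.1082, 0.5185, 0.3]],
  ],
)

```text
time_s: 8.62
eef_pos: [572.2, 127.1, 205.0]
tool_rot: [-3.13, -0.435, 1.568]
ft_force: [-0.2, 0.4, 0.1]
width: 0.698
gripper_force: 0.0
```

Run:
```python
from go import *
from kq import kq
import wf
s=observe();print({k:np.round(s[k],3).tolist() for k in("time_s","joints","eef_pos","tool_rot","ft_force","width")})
kq(("top",))
im,d=get_image("wrist"); cv2.imwrite("pics/w2.png",im)
p=wf.run(d,s,(589,-22.3,.088,1.14))
r0=R.from_euler('xyz',s["tool_rot"]).as_matrix(); q=(p-s["eef_pos"])@r0
q=q[(abs(q[:,0])<14)&(abs(q[:,1])<55)&(q[:,2]<30)&(q[:,2]>-40)]
for z in range(-38,30,5):
    t=q[abs(q[:,2]-z)<2.5]
    for sg in(1,-1):
        u=t[t[:,1]*sg>0]
        if len(u): print(z,sg,len(u),u.min(0).round(),u.max(0).round())
B=(576,179.4)
plan([pick(B,D(90),60),pick(B,D(90),0)])
```

```text
{'time_s': 8.617, 'joints': [-0.167, 0.488, 0.131, 2.001, -0.735, 0.79, 0.511], 'eef_pos': [572.216, 127.136, 204.977], 'tool_rot': [-3.13, -0.435, 1.568], 'ft_force': [-0.241, 0.354, 0.139], 'width': 0.698}
top [(0, 0.0), (0, 0.05), (0, 0.1), (0, 0.15), (0, 0.2), (0, 0.25), (0, 0.3), (0, 0.35), (0, 0.4), (0, 0.45), (0, 0.5), (0, 0.55), (0, 0.6), (0, 0.65), (0, 0.7), (0, 0.75), (0, 0.8), (0, 0.85), (0, 0.9), (0, 0.95), (0, 1.0), (0, 1.05), (0, 1.1), (0, 1.15), (0, 1.2), (0, 1.25)]
worktop nan [array([ 5.85471e+02, -2.43180e+01,  8.10000e-02,  1.22300e+00]), np.int64(552), np.float64(1.466)]
bottle cap 409 [408.2 243.1 135.5] body [407.  243.6]
bottle cap 709 [576.1 178.4 135.6] body [576.3 178.5]
-38 1 223 [-10.  29. -40.] [ 12.  43. -36.]
-38 -1 239 [-11. -44. -40.] [ 12. -30. -36.]
-33 1 236 [-11.  29. -35.] [ 12.  43. -31.]
-33 -1 228 [-11. -44. -35.] [ 12. -30. -31.]
-28 1 220 [-11.  29. -30.] [ 12.  43. -26.]
-28 -1 226 [-11. -44. -30.] [ 12. -30. -26.]
-23 1 195 [-11.  29. -25.] [ 12.  43. -21.]
-23 -1 191 [-11. -44. -25.] [ 12. -30. -21.]
-18 1 166 [-10.  29. -20.] [ 12.  42. -16.]
-18 -1 162 [-11. -43. -20.] [ 12. -30. -16.]
-13 1 84 [-10.  29. -15.] [ 11.  35. -11.]
-13 -1 87 [-11. -37. -15.] [ 11. -30. -11.]
-8 1 5 [ -4.  29. -10.] [  7.  30. -10.]
-8 -1 3 [ -4. -31. -10.] [  6. -31.  -9.]
target [576.  165.5 129.9] [ 0.    0.42 -0.91] row [0.0049, 0.0085, 0.1683, -0.0032, 0.0003, -0.0004] rows>= 2.0
target [576.  190.8  75.5] [ 0.    0.42 -0.91] row [0.0051, 0.0097, 0.2883, -0.0032, 0.0003, -0.0004] rows>= 3.5
  return _methods._mean(a, axis=axis, dtype=dtype,
  ret = ret.dtype.type(ret / rcount)
```

View pics/w2.png

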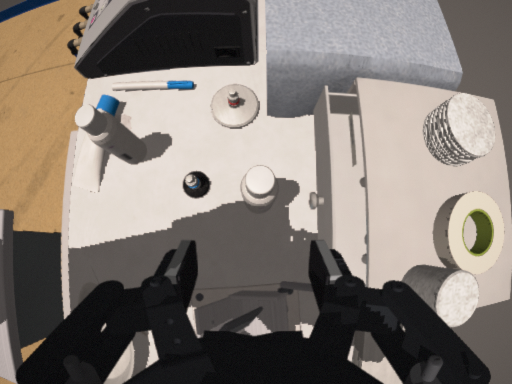

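Run:
```python
from go import *
s=observe(); im,d=get_image("wrist")
m=np.zeros(d.shape,bool); m[192:206,308:322]=1
p=wpts(d,s,m); print(p[::12].round().tolist())
p=wpts(d,s); q=p[(p[:,0]>600)&(p[:,0]<631)&(abs(p[:,1]-180)<60)&(p[:,2]>15)&(p[:,2]<160)]; print(len(q), q.min(0) if len(q) else "", q.max(0) if len(q) else "")
```

```text
[[641.0, 189.0, -2.0], [635.0, 175.0, 92.0], [635.0, 176.0, 83.0], [635.0, 176.0, 75.0], [626.0, 170.0, 109.0], [624.0, 169.0, 111.0], [622.0, 168.0, 109.0], [640.0, 181.0, -2.0], [632.0, 168.0, 106.0], [630.0, 167.0, 107.0], [629.0, 166.0, 108.0], [626.0, 164.0, 112.0], [625.0, 164.0, 110.0], [623.0, 163.0, 110.0], [622.0, 162.0, 104.0], [634.0, 162.0, 104.0], [632.0, 162.0, 104.0]]
148 [622.20572978 157.14693451  97.18106555] [630.96030635 173.68501301 112.31169122]
```

Emit:
step_arm(
  motion=[
    [[0.005, 0.009, 0.04, -0.0032, 0.0003, -0.0004, 0.45], [0.005, 0.009, 0.08, -0.0032, 0.0003, -0.0004, 0.45], [0.005, 0.009, 0.12, -0.0032, 0.0003, -0.0004, 0.45], [0.005, 0.009, 0.16, -0.0032, 0.0003, -0.0004, 0.45], [0.005, 0.009, 0.2, -0.0032, 0.0003, -0.0004, 0.45], [0.005, 0.009, 0.24, -0.0032, 0.0003, -0.0004, 0.45], [0.005, 0.009, 0.27, -0.0032, 0.0003, -0.0004, 0.45], [0.005, 0.009, 0.288, -0.0032, 0.0003, -0.0004, 0.45], [0.005, 0.009, 0.288, -0.0032, 0.0003, -0.0004, 0.45]],
  ],
)

```text
time_s: 9.52
eef_pos: [574.8, 191.6, 74.1]
tool_rot: [-3.138, -0.437, 1.569]
ft_force: [-0.2, -0.5, -1.3]
width: 0.553
gripper_force: 0.0
```

Emit:
step_arm(
  motion=[
    [[0, 0, 0, 0, 0, 0, 0.6], [0, 0, 0, 0, 0, 0, 1], [0, 0, 0, 0, 0, 0, 1], [0, 0, 0, 0, 0, 0, 1], [0, 0, 0, 0, 0, 0, 1]],
  ],
)

```text
time_s: 9.93
eef_pos: [575.8, 190.3, 76.2]
tool_rot: [-3.141, -0.437, 1.568]
ft_force: [0.6, 0.3, -1.7]
width: 0.405
gripper_force: 59.7
```

```bash
cat >> go.py <<'E'
Rc=R.from_matrix(np.array([[np.cos(np.pi/6),0,-.5],[0,1,0],[.5,0,np.cos(np.pi/6)]]))
def cradle(x,y,z): return hw(*(Rc.apply([x,y,z])+[0,0,36]))
def place(grasp,foot,y,x=0,z=0,tilt=D(5)):
    """grasp: (pos,R) at gripping a bottle standing at foot -> tool pose with foot at cradle (x,y,z)"""
    f=grasp[1].inv().apply(np.array(foot)-grasp[0]); a=grasp[1].inv().apply([0,0,1])
    r=rot(tilt,YAW+np.pi); az=(R.from_euler('z',YAW)*Rc).apply([0,0,1])
    e,_=R.align_vectors([az],[r.apply(a)]); r=e*r
    return cradle(x,y,z)-r.apply(f),r
E
python3 - <<'E'
from go import *
s=observe();print({k:np.round(s[k],4).tolist() for k in("time_s","joints","eef_pos","tool_rot","ft_force","width","gripper_force")})
plan([pick((576,179),D(90),0)])
E
```

```text
{'time_s': 9.9333, 'joints': [-0.1552, 0.6793, -0.0422, 2.0692, -0.9536, 0.5002, 0.6829], 'eef_pos': [575.7802, 190.2863, 76.1591], 'tool_rot': [-3.1413, -0.4367, 1.5677], 'ft_force': [0.6197, 0.2995, -1.6585], 'width': 0.4046, 'gripper_force': 59.6584}
target [576.  190.4  75.5] [ 0.    0.42 -0.91] row [-0.0003, 0.0004, 0.0012, 0.0003, -0.0001, -0.0009] rows>= 0.0
```

Run:
```python
from go import *
import pickle
s=observe(); g=(np.array(s["eef_pos"]),R.from_euler('xyz',s["tool_rot"])); foot=(575.9,179,0)
pickle.dump((g,foot),open("gB.pkl","wb"))
up=(g[0]+[0,-20,140],g[1]); P=lambda x,z:place(g,foot,-45,x,z)
plan([up]); plan([P(12,120)],up); b=P(12,120); plan([P(12,40),P(10,4)],b)
print(b[1].apply(np.eye(3)).round(3))
from ik import ik
for t in(P(12,120),P(0,0)): print(ik(np.hypot(*t[0][:2]),t[0][2],D(5),330))
```

```text
target [575.8 170.3 216.2] [ 0.    0.42 -0.91] row [0.0822, 0.0, -0.2706, 0.0, 0.0, 0.0] rows>= 3.4
target [496.1 -75.8 206.2] [ 0.09  0.01 -1.  ] row [-0.4549, -0.1579, -0.1904, 0.0929, -0.1263, -0.5256] rows>= 13.8
target [535.9 -72.3 137. ] [ 0.09  0.01 -1.  ] row [-0.0677, 0.0, 0.145, 0.0, 0.0, 0.0] rows>= 1.9
target [552.1 -70.9 104.8] [ 0.09  0.01 -1.  ] row [-0.0945, 0.0001, 0.2119, 0.0, 0.0, 0.0] rows>= 2.8
[[-0.992 -0.087 -0.087]
 [-0.088  0.996 -0.   ]
 [ 0.086  0.007 -0.996]]
(array([0.33, 2.18, 0.54]), np.True_)
(array([0.56, 2.17, 0.33]), np.True_)
```

Emit:
step_arm(
  motion=[
    [[0.02, 0, -0.06, 0, 0, 0, 1], [0.04, 0, -0.13, 0, 0, 0, 1], [0.06, 0, -0.2, 0, 0, 0, 1], [0.0822, 0, -0.2706, 0, 0, 0, 1], [0.0822, 0, -0.2706, 0, 0, 0, 1]],
  ],
)

```text
time_s: 10.35
eef_pos: [578.6, 169.5, 222.6]
tool_rot: [3.132, -0.438, 1.57]
ft_force: [0.6, -0.5, -1.4]
width: 0.403
gripper_force: 60.4
```

Emit:
step_arm(
  motion=[
    [[-0.4549, -0.1579, -0.1904, 0.0929, -0.1263, -0.5256, 1], [-0.4549, -0.1579, -0.1904, 0.0929, -0.1263, -0.5256, 1], [-0.4549, -0.1579, -0.1904, 0.0929, -0.1263, -0.5256, 1], [-0.4549, -0.1579, -0.1904, 0.0929, -0.1263, -0.5256, 1], [-0.4549, -0.1579, -0.1904, 0.0929, -0.1263, -0.5256, 1], [-0.4549, -0.1579, -0.1904, 0.0929, -0.1263, -0.5256, 1], [-0.4549, -0.1579, -0.1904, 0.0929, -0.1263, -0.5256, 1], [-0.4549, -0.1579, -0.1904, 0.0929, -0.1263, -0.5256, 1], [-0.4549, -0.1579, -0.1904, 0.0929, -0.1263, -0.5256, 1], [-0.4549, -0.1579, -0.1904, 0.0929, -0.1263, -0.5256, 1], [-0.4549, -0.1579, -0.1904, 0.0929, -0.1263, -0.5256, 1], [-0.4549, -0.1579, -0.1904, 0.0929, -0.1263, -0.5256, 1], [-0.4549, -0.1579, -0.1904, 0.0929, -0.1263, -0.5256, 1], [-0.4549, -0.1579, -0.1904, 0.0929, -0.1263, -0.5256, 1], [-0.4549, -0.1579, -0.1904, 0.0929, -0.1263, -0.5256, 1], [-0.4549, -0.1579, -0.1904, 0.0929, -0.1263, -0.5256, 1], [-0.4549, -0.1579, -0.1904, 0.0929, -0.1263, -0.5256, 1], [-0.4549, -0.1579, -0.1904, 0.0929, -0.1263, -0.5256, 1]],
  ],
)

```text
time_s: 11.85
eef_pos: [496.3, -75.9, 205.7]
tool_rot: [3.141, 0.086, -3.056]
ft_force: [0.3, 0.5, -1.3]
width: 0.408
gripper_force: 60.4
```

```bash
cat > chk.py <<'E'
# where is the held bottle in the cradle frame, by scene cloud: fit cylinder axis
from go import *
from scipy.optimize import least_squares
def tocr(p): return ((R.from_euler('z',YAW)*Rc).inv().apply(p-H-(R.from_euler('z',YAW).apply([0,0,36]))))
def cyl(p,foot_guess,zr=(15,70),tilt0=(0,0)):
    q=tocr(p); q=q-foot_guess
    for it in range(3):
        w=q[(np.hypot(q[:,0]-tilt0[0],q[:,1]-tilt0[1])<28)&(q[:,2]>zr[0])&(q[:,2]<zr[1])]
        f=lambda v:np.hypot(w[:,0]-v[0]-v[2]*w[:,2],w[:,1]-v[1]-v[3]*w[:,2])-18
        r=least_squares(f,[*tilt0,0,0],loss="soft_l1"); tilt0=r.x[:2]
    a=q[np.hypot(q[:,0]-r.x[0],q[:,1]-r.x[1])<15]
    print("n",len(w),"axis off xy",r.x[:2].round(1),"tilt",r.x[2:].round(3),"rms",np.sqrt(np.mean(r.fun**2)).round(2),"zmin/max of axis pts",np.percentile(a[:,2],[.5,99.5]).round(1) if len(a) else "")
E
cat > st.py <<'E'
from go import *
import pickle,sys
s=observe();print({k:np.round(s[k],3).tolist() for k in("time_s","joints","eef_pos","tool_rot","ft_force","width","gripper_force")})
g,foot=pickle.load(open(sys.argv[1],"rb")); f=g[1].inv().apply(np.array(foot)-g[0]); a=g[1].inv().apply([0,0,1])
r=R.from_euler('xyz',s["tool_rot"]); from chk import tocr
print("foot in cradle",tocr((np.array(s["eef_pos"])+r.apply(f))[None])[0].round(1),"axis",(R.from_euler('z',YAW)*Rc).inv().apply(r.apply(a)).round(3))
E
python3 st.py gB.pkl
python3 - <<'E'
from chk import *
import pickle
g,foot=pickle.load(open("gB.pkl","rb"))
for c in("scene","top"):
    im,d=get_image(c); cv2.imwrite(f"pics/{c}3.png",im); p=pts(c,np.ones((384,512),bool),d); cyl(p,np.array([12,-45,120]))
plan([place(g,foot,-45,12,40),place(g,foot,-45,10,4)])
E
```

```text
{'time_s': 11.85, 'joints': [0.059, 0.332, -0.016, 2.18, -0.012, 0.544, 1.709], 'eef_pos': [496.255, -75.865, 205.747], 'tool_rot': [3.141, 0.086, -3.056], 'ft_force': [0.294, 0.471, -1.261], 'width': 0.408, 'gripper_force': 60.443}
foot in cradle [ 11.8 -45.1 119.5] axis [0.001 0.001 1.   ]
n 367 axis off xy [1.1 0.8] tilt [-0.003 -0.013] rms 1.11 zmin/max of axis pts [-122.2  222.5]
n 148 axis off xy [-0.4  3.4] tilt [ 0.006 -0.022] rms 0.47 zmin/max of axis pts [-177.1 -114.4]
target [535.9 -72.3 137. ] [ 0.09  0.01 -1.  ] row [-0.0677, 0.0001, 0.1437, 0.0001, -0.0004, -0.0005] rows>= 1.9
target [552.1 -70.9 104.8] [ 0.09  0.01 -1.  ] row [-0.0946, 0.0001, 0.2106, 0.0001, -0.0004, -0.0005] rows>= 2.8
```

View pics/scene3.png

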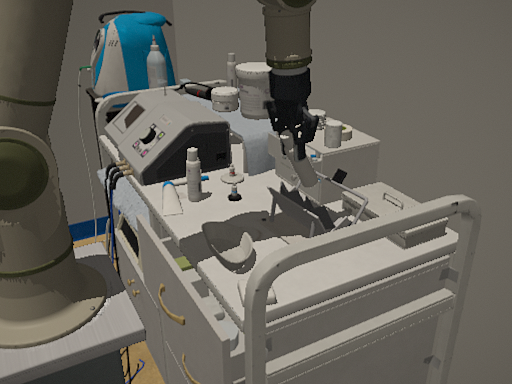

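Emit:
step_arm(
  motion=[
    [[-0.022, 0, 0.048, 0, 0, 0, 1], [-0.045, 0, 0.096, 0, 0, 0, 1], [-0.0677, 0, 0.1437, 0, 0, 0, 1], [-0.077, 0, 0.166, 0, 0, 0, 1], [-0.086, 0, 0.188, 0, 0, 0, 1], [-0.0946, 0, 0.2106, 0, 0, 0, 1], [-0.0946, 0, 0.2106, 0, 0, 0, 1]],
  ],
)

```text
time_s: 12.53
eef_pos: [552.1, -70.5, 103.4]
tool_rot: [3.142, 0.084, -3.054]
ft_force: [-0.3, 0.1, -0.5]
width: 0.405
gripper_force: 60.4
```

```bash
python3 st.py gB.pkl
python3 - <<'E'
from go import *
import pickle
g,foot=pickle.load(open("gB.pkl","rb"))
plan([place(g,foot,-45,4,4),place(g,foot,-45,0,4),place(g,foot,-45,0,0),place(g,foot,-45,-3,-3)])
E
```

```text
{'time_s': 12.533, 'joints': [0.042, 0.549, -0.015, 2.152, -0.006, 0.357, 1.694], 'eef_pos': [552.088, -70.544, 103.374], 'tool_rot': [3.142, 0.084, -3.054], 'ft_force': [-0.345, 0.09, -0.47], 'width': 0.405, 'gripper_force': 60.412}
foot in cradle [  9.1 -44.6   2.8] axis [ 0.002 -0.     1.   ]
target [547.  -71.4 101.8] [ 0.09  0.01 -1.  ] row [0.0106, -0.0007, 0.0023, 0.0001, -0.0008, 0.0] rows>= 0.1
target [543.5 -71.7  99.8] [ 0.09  0.01 -1.  ] row [0.0178, -0.0007, 0.0057, 0.0001, -0.0008, 0.0] rows>= 0.2
target [545.5 -71.5  96.3] [ 0.09  0.01 -1.  ] row [0.0144, -0.0007, 0.013, 0.0001, -0.0008, 0.0] rows>= 0.2
target [544.4 -71.6  92.2] [ 0.09  0.01 -1.  ] row [0.0173, -0.0007, 0.0209, 0.0001, -0.0008, 0.0] rows>= 0.3
```

Emit:
step_arm(
  motion=[
    [[0.0072, 0, 0.0034, 0, 0, 0, 1], [0.0144, 0, 0.0068, 0, 0, 0, 1], [0.0118, 0, 0.0123, 0, 0, 0, 1], [0.0118, 0, 0.0123, 0, 0, 0, 1], [0.0118, 0, 0.0123, 0, 0, 0, 1]],
  ],
)

```text
time_s: 12.95
eef_pos: [546.7, -71.2, 98.7]
tool_rot: [-3.141, 0.087, -3.054]
ft_force: [-0.0, 0.5, -1.5]
width: 0.405
gripper_force: 60.4
```

```bash
python3 st.py gB.pkl
```

```text
{'time_s': 12.95, 'joints': [0.044, 0.553, -0.016, 2.168, -0.006, 0.335, 1.695], 'eef_pos': [546.658, -71.206, 98.672], 'tool_rot': [-3.141, 0.087, -3.054], 'ft_force': [-0.036, 0.461, -1.476], 'width': 0.405, 'gripper_force': 60.413}
foot in cradle [  2.2 -44.8   1.5] axis [ 0. -0.  1.]
```

Emit:
step_arm(
  motion=[
    [[0.0018, 0, 0.0008, 0, 0, 0, 1], [0.0036, 0, 0.0016, 0, 0, 0, 1], [0.0036, 0, 0.0016, 0, 0, 0, 1]],
  ],
)

```text
time_s: 13.2
eef_pos: [545.3, -71.5, 97.6]
tool_rot: [-3.141, 0.087, -3.054]
ft_force: [0.7, -0.8, -0.1]
width: 0.408
gripper_force: 60.4
```

Emit:
step_arm(
  motion=[
    [[-0.0009, 0, 0.0018, 0, 0, 0, 1], [-0.0018, 0, 0.0037, 0, 0, 0, 1], [-0.0018, 0, 0.0037, 0, 0, 0, 1]],
  ],
)

```text
time_s: 13.45
eef_pos: [545.7, -71.5, 96.1]
tool_rot: [-3.141, 0.086, -3.054]
ft_force: [-3.9, -0.6, 11.1]
width: 0.406
gripper_force: 61.9
```

```bash
python3 st.py gB.pkl
```

```text
{'time_s': 13.45, 'joints': [0.044, 0.557, -0.015, 2.171, -0.005, 0.329, 1.695], 'eef_pos': [545.714, -71.457, 96.095], 'tool_rot': [-3.141, 0.086, -3.054], 'ft_force': [-3.897, -0.565, 11.051], 'width': 0.406, 'gripper_force': 61.853}
foot in cradle [  0.  -45.   -0.3] axis [0.001 0.    1.   ]
```

Emit:
step_arm(
  motion=[
    [[0.0018, 0, 0.0008, 0, 0, 0, 1], [0.0036, 0, 0.0017, 0, 0, 0, 1], [0.0036, 0, 0.0017, 0, 0, 0, 1], [0.0036, 0, 0.0017, 0, 0, 0, 1]],
  ],
)

```text
time_s: 13.78
eef_pos: [545.2, -71.6, 95.8]
tool_rot: [-3.141, 0.089, -3.054]
ft_force: [-2.4, -1.3, 16.1]
width: 0.403
gripper_force: 62.3
```

```bash
python3 st.py gB.pkl
```

```text
{'time_s': 13.783, 'joints': [0.044, 0.556, -0.016, 2.174, -0.005, 0.323, 1.695], 'eef_pos': [545.213, -71.553, 95.802], 'tool_rot': [-3.141, 0.089, -3.054], 'ft_force': [-2.426, -1.303, 16.105], 'width': 0.403, 'gripper_force': 62.271}
foot in cradle [ -0.4 -45.1  -0.3] axis [-0.002  0.     1.   ]
```

Emit:
step_arm(
  motion=[
    [[0, 0, 0, 0, 0, 0, 0.35], [0, 0, 0, 0, 0, 0, 0.35], [0, 0, 0, 0, 0, 0, 0.35], [0, 0, 0, 0, 0, 0, 0.35], [0, 0, -0.03, 0, 0, 0, 0.35], [0, 0, -0.09, 0, 0, 0, 0.35], [0, 0, -0.16, 0, 0, 0, 0.35], [0, 0, -0.24, 0, 0, 0, 0.35], [0, 0, -0.24, 0, 0, 0, 0.35]],
  ],
)

```text
time_s: 14.53
eef_pos: [536.1, -72.7, 220.2]
tool_rot: [-3.14, 0.094, -3.054]
ft_force: [1.5, -0.2, -0.0]
width: 0.653
gripper_force: 0.0
```

```bash
python3 - <<'E'
from chk import *
from kq import kq
kq(("scene",))
s=observe()
for c in("scene","top"):
    im,d=get_image(c); cv2.imwrite(f"pics/{c}4.png",im); cyl(pts(c,np.ones((384,512),bool),d),np.array([0,-45,0]),zr=(78,108))
im,d=get_image("wrist"); cv2.imwrite("pics/w4.png",im); p=wpts(d,s); cyl(p,np.array([0,-45,0]),zr=(78,108))
for A in[(407,243.7)]:
    t=p[np.hypot(p[:,0]-A[0],p[:,1]-A[1])<40]; w=t[(t[:,2]>25)&(t[:,2]<105)]
    if len(w)>30: print("A",len(w),least_squares(lambda v:np.hypot(w[:,0]-v[0],w[:,1]-v[1])-18,A,loss="soft_l1").x.round(1))
print(s["time_s"],s["eef_pos"])
A=(407,243.7); psi=YAW+np.pi
t=[pick(A,psi,120),pick(A,psi,0)]; plan(t[:1]); plan(t[1:],t[0])
E
python3 -c "
import cv2,numpy as np
a=cv2.imread('pics/w4.png');b=cv2.imread('pics/scene4.png')[110:270,200:413]
cv2.imwrite('pics/c4.png',np.hstack([cv2.resize(a,(400,300)),cv2.resize(b,(400,300))]))"
```

```text
scene [(31, 0.0), (29, 0.05), (28, 0.1), (25, 0.15), (28, 0.2), (27, 0.25), (31, 0.3), (30, 0.35), (33, 0.4), (36, 0.45), (37, 0.5), (39, 0.55), (43, 0.6), (48, 0.65), (53, 0.7), (56, 0.75), (57, 0.8), (65, 0.85), (74, 0.9), (101, 0.95), (253, 1.0), (398, 1.05), (362, 1.1), (462, 1.15), (239, 1.2), (97, 1.25)]
n 208 axis off xy [-2.2 -4.9] tilt [0.016 0.044] rms 1.7 zmin/max of axis pts [ 67.3 140.6]
n 0 axis off xy [0. 0.] tilt [0. 0.] rms nan zmin/max of axis pts [-46.8 141.8]
n 0 axis off xy [-89.3 -21.5] tilt [0. 0.] rms nan zmin/max of axis pts [10.6 22.1]
A 803 [409.9 243.2]
14.5833 [535.52409704 -72.46541192 217.58874693]
target [446.2 247.2 184.3] [-0.42 -0.04 -0.91] row [0.122, 0.6515, 0.0479, -0.0, 0.1659, 0.0] rows>= 8.0
target [395.6 242.7  75.5] [-0.42 -0.04 -0.91] row [0.0, -0.0, 0.24, 0.0, 0.0, 0.0] rows>= 2.9
  return _methods._mean(a, axis=axis, dtype=dtype,
  ret = ret.dtype.type(ret / rcount)
```

View pics/c4.png

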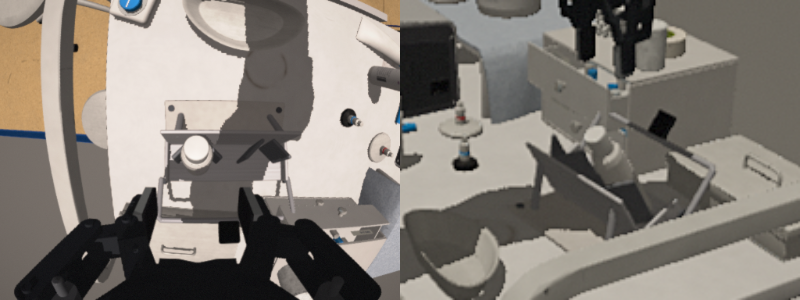

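Emit:
step_arm(
  motion=[
    [[0.122, 0.6515, 0.03, 0, 0.1659, 0, 0.35], [0.122, 0.6515, 0.03, 0, 0.1659, 0, 0.35], [0.122, 0.6515, 0.03, 0, 0.1659, 0, 0.35], [0.122, 0.6515, 0.03, 0, 0.1659, 0, 0.35], [0.122, 0.6515, 0.03, 0, 0.1659, 0, 0.35], [0.122, 0.6515, 0.03, 0, 0.1659, 0, 0.35], [0.122, 0.6515, 0.048, 0, 0.1659, 0, 0.35], [0.122, 0.6515, 0.048, 0, 0.1659, 0, 0.35], [0.122, 0.6515, 0.048, 0, 0.1659, 0, 0.35], [0.122, 0.6515, 0.048, 0, 0.1659, 0, 0.35], [0.122, 0.6515, 0.048, 0, 0.1659, 0, 0.35]],
  ],
)

```text
time_s: 15.65
eef_pos: [446.4, 246.3, 183.4]
tool_rot: [-3.139, -0.438, -3.054]
ft_force: [0.5, -0.3, -0.9]
width: 0.648
gripper_force: 0.0
```

Run:
```python
from go import *
s=observe();print({k:np.round(s[k],3).tolist() for k in("time_s","joints","eef_pos","tool_rot","ft_force","width")})
im,d=get_image("wrist"); p=wpts(d,s); A=(407,243.7)
from scipy.optimize import least_squares
t=p[np.hypot(p[:,0]-A[0],p[:,1]-A[1])<35]; w=t[(t[:,2]>25)&(t[:,2]<105)]; c=t[(t[:,2]>131)&(t[:,2]<148)]
print("A",len(w),least_squares(lambda v:np.hypot(w[:,0]-v[0],w[:,1]-v[1])-18,A,loss="soft_l1").x.round(1),((c.min(0)+c.max(0))/2).round(1))
A=(407.3,243.7)
plan([pick(A,YAW+np.pi,0)])
```

```text
{'time_s': 15.65, 'joints': [-0.444, 0.583, -0.092, 1.859, -0.146, 1.105, 1.221], 'eef_pos': [446.383, 246.269, 183.431], 'tool_rot': [-3.139, -0.438, -3.054], 'ft_force': [0.485, -0.341, -0.896], 'width': 0.648}
A 245 [407.2 243.8] [407.6 243.8 135.2]
target [395.9 242.7  75.5] [-0.42 -0.04 -0.91] row [0.0008, 0.0034, 0.2394, -0.0004, -0.0002, -0.0006] rows>= 2.9
```

Emit:
step_arm(
  motion=[
    [[0.0008, 0.002, 0.05, 0, 0, 0, 0.35], [0.0008, 0.002, 0.1, 0, 0, 0, 0.35], [0.0008, 0.002, 0.15, 0, 0, 0, 0.35], [0.0008, 0.002, 0.19, 0, 0, 0, 0.35], [0.0008, 0.002, 0.22, 0, 0, 0, 0.35], [0.0008, 0.002, 0.239, 0, 0, 0, 0.35], [0.0008, 0.002, 0.239, 0, 0, 0, 0.35], [0.0008, 0.002, 0.239, 0, 0, 0, 1], [0.0008, 0.002, 0.239, 0, 0, 0, 1], [0.0008, 0.002, 0.239, 0, 0, 0, 1], [0.0008, 0.002, 0.239, 0, 0, 0, 1], [0.0008, 0.002, 0.239, 0, 0, 0, 1]],
  ],
)

```text
time_s: 16.7
eef_pos: [397.0, 243.5, 77.3]
tool_rot: [3.142, -0.434, -3.054]
ft_force: [1.1, -1.8, 5.6]
width: 0.408
gripper_force: 59.9
```

Run:
```python
from go import *
import pickle
s=observe();print({k:np.round(s[k],3).tolist() for k in("time_s","joints","eef_pos","tool_rot","ft_force","width","gripper_force")})
g=(np.array(s["eef_pos"]),R.from_euler('xyz',s["tool_rot"]))
# along tool x: measured bottle; along tool y: centred by the pads
b=np.array([407.4,243.7,0]); ty=g[1].apply([0,1,0]); b=b+ty*np.dot(g[0]-b,ty); b[2]=0; print("foot",b)
pickle.dump((g,b),open("gA.pkl","wb"))
up=(g[0]+[20,-10,140],g[1]); plan([up]); P=lambda x,z:place(g,b,45,x,z)
plan([P(12,120)],up); plan([P(12,40),P(10,4)],P(12,120))
from ik import ik
for t in(P(12,120),P(0,0)): print(ik(np.hypot(*t[0][:2]),t[0][2],D(5),330))
```

```text
{'time_s': 16.7, 'joints': [-0.462, 0.69, -0.116, 2.027, -0.166, 0.823, 1.228], 'eef_pos': [396.985, 243.549, 77.35], 'tool_rot': [3.142, -0.434, -3.054], 'ft_force': [1.106, -1.771, 5.627], 'width': 0.408, 'gripper_force': 59.869}
foot [407.33315746 244.46082568   0.        ]
target [417.  233.5 217.3] [-0.42 -0.04 -0.91] row [0.0831, -0.0234, -0.2701, 0.0, 0.0, 0.0] rows>= 3.4
target [488.3  14.  207.7] [ 0.09  0.01 -1.  ] row [-0.1022, -0.45, -0.0261, 0.0, -0.1667, -0.0001] rows>= 5.5
target [528.2  17.5 138.4] [ 0.09  0.01 -1.  ] row [-0.0672, -0.0, 0.1452, 0.0, 0.0, 0.0] rows>= 1.9
target [544.4  18.9 106.3] [ 0.09  0.01 -1.  ] row [-0.0939, -0.0, 0.2122, 0.0, 0.0, 0.0] rows>= 2.8
(array([0.31, 2.21, 0.53]), np.True_)
(array([0.54, 2.2 , 0.31]), np.True_)
```

Emit:
step_arm(
  motion=[
    [[0.02, -0.005, -0.06, 0, 0, 0, 1], [0.04, -0.011, -0.13, 0, 0, 0, 1], [0.06, -0.017, -0.2, 0, 0, 0, 1], [0.0831, -0.0234, -0.2701, 0, 0, 0, 1], [0.0831, -0.0234, -0.2701, 0, 0, 0, 1]],
  ],
)

```text
time_s: 17.12
eef_pos: [419.6, 234.5, 222.3]
tool_rot: [3.138, -0.426, -3.053]
ft_force: [1.5, 0.6, -2.8]
width: 0.4
gripper_force: 60.1
```

Emit:
step_arm(
  motion=[
    [[-0.1022, -0.45, -0.0261, 0, -0.1667, 0, 1], [-0.1022, -0.45, -0.0261, 0, -0.1667, 0, 1], [-0.1022, -0.45, -0.0261, 0, -0.1667, 0, 1], [-0.1022, -0.45, -0.0261, 0, -0.1667, 0, 1], [-0.1022, -0.45, -0.0261, 0, -0.1667, 0, 1], [-0.1022, -0.45, -0.0261, 0, -0.1667, 0, 1], [-0.1022, -0.45, -0.0261, 0, -0.1667, 0, 1], [-0.1022, -0.45, -0.0261, 0, -0.1667, 0, 1], [-0.1022, -0.45, -0.0261, 0, -0.1667, 0, 1]],
  ],
)

```text
time_s: 17.87
eef_pos: [487.6, 14.9, 206.8]
tool_rot: [3.141, 0.088, -3.053]
ft_force: [-0.3, 0.4, -1.0]
width: 0.407
gripper_force: 60.3
```

```bash
python3 st.py gA.pkl
python3 - <<'E'
from chk import *
import pickle
g,foot=pickle.load(open("gA.pkl","rb"))
for c in("scene","top"):
    im,d=get_image(c); cv2.imwrite(f"pics/{c}5.png",im); p=pts(c,np.ones((384,512),bool),d); cyl(p,np.array([12,45,120]))
plan([place(g,foot,45,12,40),place(g,foot,45,10,4)])
E
```

```text
{'time_s': 17.867, 'joints': [-0.149, 0.313, -0.002, 2.211, 0.011, 0.529, 1.499], 'eef_pos': [487.632, 14.858, 206.821], 'tool_rot': [3.141, 0.088, -3.053], 'ft_force': [-0.26, 0.435, -0.956], 'width': 0.407, 'gripper_force': 60.293}
foot in cradle [ 10.9  46.  119.5] axis [ 0.002 -0.     1.   ]
n 347 axis off xy [-1.1 -0.5] tilt [0.005 0.007] rms 1.27 zmin/max of axis pts [-119.   215.5]
n 0 axis off xy [0. 0.] tilt [0. 0.] rms nan zmin/max of axis pts [-179.8 -116.1]
target [528.2  17.5 138.4] [ 0.09  0.01 -1.  ] row [-0.0688, -0.0033, 0.1433, 0.0001, -0.0006, 0.0006] rows>= 1.9
target [544.4  18.9 106.3] [ 0.09  0.01 -1.  ] row [-0.0956, -0.0034, 0.2102, 0.0001, -0.0006, 0.0006] rows>= 2.8
  return _methods._mean(a, axis=axis, dtype=dtype,
  ret = ret.dtype.type(ret / rcount)
```

Emit:
step_arm(
  motion=[
    [[-0.022, -0.001, 0.048, 0, 0, 0, 1], [-0.045, -0.002, 0.096, 0, 0, 0, 1], [-0.0677, -0.002, 0.1437, 0, 0, 0, 1], [-0.077, -0.002, 0.166, 0, 0, 0, 1], [-0.086, -0.002, 0.188, 0, 0, 0, 1], [-0.0946, -0.002, 0.2106, 0, 0, 0, 1], [-0.0946, -0.002, 0.2106, 0, 0, 0, 1], [-0.0946, -0.002, 0.2106, 0, 0, 0, 1]],
  ],
)

```text
time_s: 18.63
eef_pos: [543.8, 18.2, 106.2]
tool_rot: [-3.141, 0.088, -3.053]
ft_force: [0.2, -0.7, -1.3]
width: 0.403
gripper_force: 60.3
```

```bash
python3 st.py gA.pkl
```

```text
{'time_s': 18.633, 'joints': [-0.14, 0.534, -0.001, 2.182, 0.016, 0.338, 1.503], 'eef_pos': [543.776, 18.226, 106.164], 'tool_rot': [-3.141, 0.088, -3.053], 'ft_force': [0.218, -0.661, -1.251], 'width': 0.403, 'gripper_force': 60.292}
foot in cradle [ 9.2 44.4  4.2] axis [0.002 0.    1.   ]
```

Emit:
step_arm(
  motion=[
    [[0.0065, 0.001, 0.003, 0, 0, 0, 1], [0.013, 0.001, 0.006, 0, 0, 0, 1], [0.0103, 0.001, 0.0119, 0, 0, 0, 1], [0.0103, 0.001, 0.0119, 0, 0, 0, 1], [0.0139, 0.001, 0.0136, 0, 0, 0, 1], [0.0139, 0.001, 0.0136, 0, 0, 0, 1], [0.0139, 0.001, 0.0136, 0, 0, 0, 1]],
  ],
)

```text
time_s: 19.22
eef_pos: [537.7, 17.9, 99.0]
tool_rot: [-3.141, 0.089, -3.054]
ft_force: [0.2, 0.9, -1.8]
width: 0.402
gripper_force: 60.3
```

Emit:
step_arm(
  motion=[
    [[-0.0009, 0, 0.0018, 0, 0, 0, 1], [-0.0018, 0, 0.0037, 0, 0, 0, 1], [-0.0018, 0, 0.0037, 0, 0, 0, 1]],
  ],
)

```text
time_s: 19.47
eef_pos: [538.0, 17.8, 98.0]
tool_rot: [-3.141, 0.088, -3.054]
ft_force: [-7.6, -0.3, 16.4]
width: 0.406
gripper_force: 62.6
```

```bash
python3 st.py gA.pkl
```

```text
{'time_s': 19.467, 'joints': [-0.142, 0.544, -0.0, 2.2, 0.017, 0.311, 1.501], 'eef_pos': [537.963, 17.849, 97.951], 'tool_rot': [-3.141, 0.088, -3.054], 'ft_force': [-7.582, -0.334, 16.409], 'width': 0.406, 'gripper_force': 62.603}
foot in cradle [ 0.  44.5  0. ] axis [0.002 0.    1.   ]
```

Foot on the ledge; now press gently into the V.

Emit:
step_arm(
  motion=[
    [[0.0018, 0, 0.0004, 0, 0, 0, 1], [0.0036, 0, 0.0009, 0, 0, 0, 1], [0.0036, 0, 0.0009, 0, 0, 0, 1], [0.0036, 0, 0.0009, 0, 0, 0, 1]],
  ],
)

```text
time_s: 19.8
eef_pos: [537.4, 17.8, 97.7]
tool_rot: [-3.141, 0.09, -3.054]
ft_force: [-4.7, -0.8, 17.5]
width: 0.402
gripper_force: 62.1
```

```bash
python3 st.py gA.pkl
```

```text
{'time_s': 19.8, 'joints': [-0.142, 0.543, -0.0, 2.203, 0.017, 0.305, 1.501], 'eef_pos': [537.429, 17.787, 97.688], 'tool_rot': [-3.141, 0.09, -3.054], 'ft_force': [-4.683, -0.771, 17.454], 'width': 0.402, 'gripper_force': 62.136}
foot in cradle [-0.4 44.5  0.1] axis [-0.  0.  1.]
```

Emit:
step_arm(
  motion=[
    [[0, 0, 0, 0, 0, 0, 0.35], [0, 0, 0, 0, 0, 0, 0.35], [0, 0, 0, 0, 0, 0, 0.35], [0, 0, 0, 0, 0, 0, 0.35], [0, 0, -0.03, 0, 0, 0, 0.35], [0, 0, -0.09, 0, 0, 0, 0.35], [0, 0, -0.16, 0, 0, 0, 0.35], [0, 0, -0.24, 0, 0, 0, 0.35], [0, 0, -0.3, 0, 0, 0, 0.35], [0, 0, -0.3, 0, 0, 0, 0.35]],
  ],
)

```text
time_s: 20.63
eef_pos: [526.0, 16.8, 251.6]
tool_rot: [3.141, 0.097, -3.054]
ft_force: [0.2, 0.5, 0.0]
width: 0.651
gripper_force: 0.0
```

Run:
```python
from go import *
s=observe();print({k:np.round(s[k],3).tolist() for k in("time_s","joints","eef_pos","tool_rot","ft_force","width")})
b=(hw(112,-4,250),rot())
plan([b]); plan([(hw(112,-4,98),rot())],b); b=(hw(112,-4,98),rot()); plan([(hw(12,-4,98),rot()),(hw(-2,-4,98),rot())],b)
im,d=get_image("wrist"); p=wpts(d,s)
q=p[(p[:,0]>640)&(p[:,0]<780)&(p[:,1]>-110)&(p[:,1]<70)&(p[:,2]>55)]
for x in range(640,780,20):
    print(x,[(y,int(t[:,2].max())) for y in range(-110,70,20) if len(t:=q[(abs(q[:,0]-x-10)<10)&(abs(q[:,1]-y-10)<10)])])
im,d=get_image("scene"); cv2.imwrite("pics/s6.png",cv2.resize(im[110:270,200:413],(640,480)))
```

```text
{'time_s': 20.633, 'joints': [-0.144, 0.292, 0.002, 2.089, 0.008, 0.664, 1.51], 'eef_pos': [525.989, 16.841, 251.552], 'tool_rot': [3.141, 0.097, -3.054], 'ft_force': [0.228, 0.458, 0.016], 'width': 0.651}
target [701.1 -16.4 250. ] [-0.  0. -1.] row [-0.3412, -0.097, 0.0363, 0.0001, 0.0308, 0.0008] rows>= 4.3
target [701.1 -16.4  98. ] [-0.  0. -1.] row [0.0, -0.0, 0.304, 0.0, 0.0, 0.0] rows>= 3.6
target [601.5 -25.2  98. ] [-0.  0. -1.] row [0.2, -0.0006, -0.0, 0.0, 0.0, 0.0] rows>= 2.4
target [587.6 -26.5  98. ] [-0.  0. -1.] row [0.228, -0.0007, -0.0, 0.0, 0.0, 0.0] rows>= 2.7
640 [(-110, 101), (-90, 101), (-50, 111), (-30, 119), (-10, 119), (10, 102), (30, 101), (50, 120)]
660 [(-50, 121), (-30, 125), (-10, 125), (50, 142)]
680 [(50, 142)]
700 [(50, 157)]
720 [(50, 142)]
740 [(50, 121)]
760 [(50, 109)]
```

View pics/s6.png

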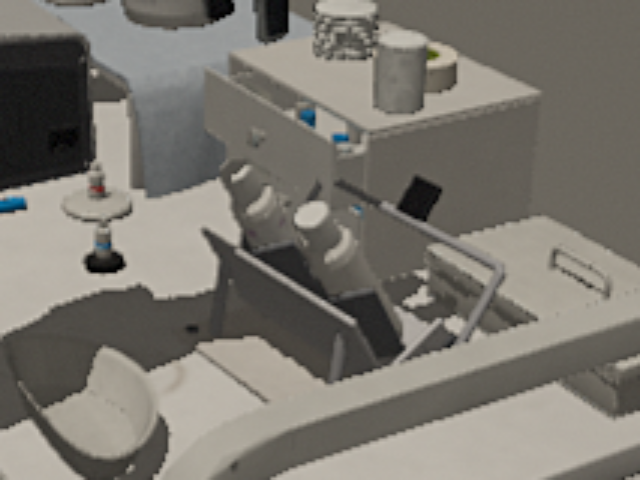

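Emit:
step_arm(
  motion=[
    [[-0.3412, -0.097, 0.0363, 0, 0.0308, 0, 1], [-0.3412, -0.097, 0.0363, 0, 0.0308, 0, 1], [-0.3412, -0.097, 0.0363, 0, 0.0308, 0, 1], [-0.3412, -0.097, 0.0363, 0, 0.0308, 0, 1], [-0.3412, -0.097, 0.0363, 0, 0.0308, 0, 1], [-0.3412, -0.097, 0.0363, 0, 0.0308, 0, 1], [-0.3412, -0.097, 0.0363, 0, 0.0308, 0, 1], [-0.3412, -0.097, 0.0363, 0, 0.0308, 0, 1]],
  ],
)

```text
time_s: 21.4
eef_pos: [697.4, -16.1, 241.3]
tool_rot: [3.141, -0.012, -3.053]
ft_force: [0.0, -0.3, -0.1]
width: 0.006
gripper_force: 0.0
```

Emit:
step_arm(
  motion=[
    [[0, 0, 0.07, 0, 0, 0, 1], [0, 0, 0.14, 0, 0, 0, 1], [0, 0, 0.2, 0, 0, 0, 1], [0, 0, 0.25, 0, 0, 0, 1], [0, 0, 0.28, 0, 0, 0, 1], [0, 0, 0.304, 0, 0, 0, 1], [0, 0, 0.304, 0, 0, 0, 1], [0, 0, 0.304, 0, 0, 0, 1]],
  ],
)

```text
time_s: 22.07
eef_pos: [697.2, -16.3, 91.2]
tool_rot: [-3.142, -0.009, -3.053]
ft_force: [-1.0, 0.5, 0.9]
width: 0.002
gripper_force: 0.0
```

Emit:
step_arm(
  motion=[
    [[0.02, 0, 0, 0, 0, 0, 1], [0.04, 0, 0, 0, 0, 0, 1], [0.06, 0, 0, 0, 0, 0, 1], [0.08, 0, 0, 0, 0, 0, 1], [0.1, 0, 0, 0, 0, 0, 1], [0.12, 0, 0, 0, 0, 0, 1], [0.14, 0, 0, 0, 0, 0, 1], [0.16, 0, 0, 0, 0, 0, 1], [0.18, 0, 0, 0, 0, 0, 1], [0.2, 0, 0, 0, 0, 0, 1], [0.2, 0, 0, 0, 0, 0, 1]],
  ],
)

```text
time_s: 22.98
eef_pos: [596.6, -25.6, 92.4]
tool_rot: [-3.141, -0.008, -3.054]
ft_force: [1.2, 0.5, -0.3]
width: -0.003
gripper_force: 0.0
```

```bash
python3 kq.py
```

```text
{'time_s': 22.983, 'joints': [-0.055, 0.623, 0.004, 1.999, -0.004, 0.527, 1.61], 'eef_pos': [596.618, -25.605, 92.365], 'tool_rot': [-3.141, -0.008, -3.054], 'ft_force': [1.18, 0.467, -0.296], 'width': -0.003}
scene [(199, 0.0), (178, 0.05), (122, 0.1), (96, 0.15), (127, 0.2), (123, 0.25), (81, 0.3), (37, 0.35), (26, 0.4), (13, 0.45), (10, 0.5), (8, 0.55), (7, 0.6), (4, 0.65), (2, 0.7), (2, 0.75), (1, 0.8), (1, 0.85), (1, 0.9), (0, 0.95), (0, 1.0), (0, 1.05), (0, 1.1), (0, 1.15), (0, 1.2), (0, 1.25)]
top [(234, 0.0), (166, 0.05), (123, 0.1), (30, 0.15), (20, 0.2), (18, 0.25), (14, 0.3), (14, 0.35), (10, 0.4), (10, 0.45), (10, 0.5), (8, 0.55), (8, 0.6), (7, 0.65), (7, 0.7), (7, 0.75), (7, 0.8), (7, 0.85), (7, 0.9), (7, 0.95), (7, 1.0), (6, 1.05), (6, 1.1), (6, 1.15), (6, 1.2), (6, 1.25)]
```

Emit:
step_arm(
  motion=[
    [[0.005, 0, 0, 0, 0, 0, 1], [0.01, 0, 0, 0, 0, 0, 1], [0.01, 0, 0, 0, 0, 0, 1]],
  ],
)

```text
time_s: 23.33
eef_pos: [596.2, -25.6, 91.8]
tool_rot: [-3.141, -0.003, -3.053]
ft_force: [10.0, 1.0, -4.5]
width: -0.001
gripper_force: 4.6
```

Emit:
step_arm(
  motion=[
    [[-0.03, 0, 0, 0, 0, 0, 1], [-0.08, 0, 0, 0, 0, 0, 1], [-0.1, 0, -0.06, 0, 0, 0, 1], [-0.1, 0, -0.14, 0, 0, 0, 1], [-0.1, 0, -0.22, 0, 0, 0, 1], [-0.1, 0, -0.3, 0, 0, 0, 1], [-0.1, 0, -0.36, 0, 0, 0, 1], [-0.1, 0, -0.36, 0, 0, 0, 1]],
  ],
)

```text
time_s: 24.0
eef_pos: [646.9, -21.5, 277.5]
tool_rot: [-3.141, -0.0, -3.054]
ft_force: [0.1, -0.5, 0.6]
width: -0.0
gripper_force: 0.0
```

Run:
```python
from chk import *
from kq import kq
s=observe(); print(s["time_s"],s["eef_pos"],s["ft_force"])
kq(("scene",))
im,d=get_image("scene"); cv2.imwrite("pics/s7.png",cv2.resize(im[110:270,200:413],(640,480)))
p=pts("scene",np.ones(d.shape,bool),d)
c=tocr(p)
for y in(45,-45):
    t=c[(abs(c[:,1]-y)<22)&(c[:,2]>114)&(c[:,2]<150)&(abs(c[:,0])<20)]; print("cap",y,len(t),t.min(0).round(1),t.max(0).round(1))
```

```text
24.0 [646.88836011 -21.48272662 277.50837482] [ 0.12210977 -0.48829943  0.63397846]
scene [(195, 0.0), (160, 0.05), (86, 0.1), (35, 0.15), (27, 0.2), (18, 0.25), (14, 0.3), (14, 0.35), (11, 0.4), (8, 0.45), (8, 0.5), (7, 0.55), (5, 0.6), (5, 0.65), (5, 0.7), (5, 0.75), (5, 0.8), (4, 0.85), (3, 0.9), (3, 0.95), (3, 1.0), (2, 1.05), (1, 1.1), (1, 1.15), (1, 1.2), (1, 1.25)]
cap 45 153 [-13.2  28.3 114. ] [ 10.3  56.6 140.4]
cap -45 177 [-14.9 -60.9 114.6] [ 11.1 -35.5 141.9]
```

View pics/s7.png

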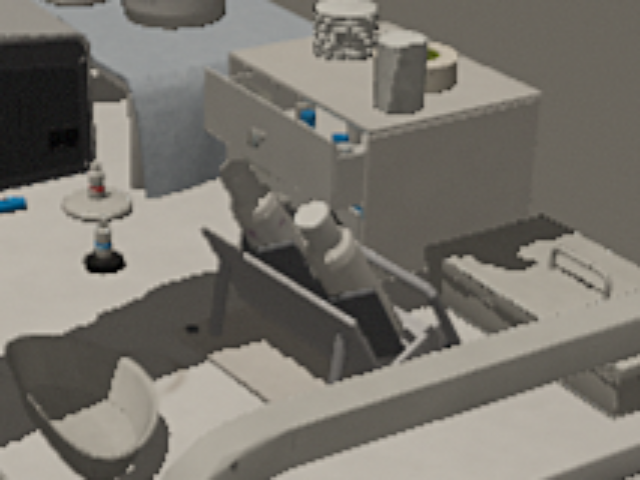

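```bash
python3 -c "
from workcell import *
print(sign_off())"
```

```text
the job is handed in; nothing more can be done
None
```

The job is handed in at 24 s of the 70 s: both mist bottles lie in their grooves with caps toward the robot, the keeper was pushed shut against its stop, and the arm is clear. The hand-in gave no verdict, so I have only my own checks.

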